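# Shut a crate's slide lid with the ratchet clamp, then free the clamp

## Task

Slide the tight lid of the wooden crate fully shut with the ratchet bar clamp by pumping its orange trigger; do not push the lid or the clamp's jaw with the gripper or arm. When the lid is home, press and hold the red release button until the jaw has sprung all the way back, then let go of everything. Leave the things standing around in their places.

Things in the scene. Friction and masses are not known exactly. Their poses are not given: they have to be found in the camera images.
- station: Packing station: plywood board 340 x 600 x 18 mm lying on the table with the clamp and the lamp fixed on it. Origin on the board's underside, below the clamp bar, at the clamp's handle. Its y axis is the way the clamp bar moves when it closes; its -x side faces the robot. Cannot be moved.
- handle_grip (a point): Centre of the grip part of the clamp's fixed orange handle, a bar 22 mm (x) x 12 mm (y) x 86 mm long (z). The axes are those of the clamp head: z runs up along the handle, which leans 35 degrees from vertical towards the robot (station -x), y is the closing direction of the bar (level, = station y). The handle ends 31 mm above this point along z, and runs down to the black head, whose top lies 49 mm below this point along z. The handle does not move.
- trigger_grip (a point): Centre of the grip part of the orange trigger, a lever 22 (x) x 10 mm (y) on the handle's -y side, of the same height and lean; it moves with the trigger. At rest 34.5 mm from the handle's centre (45.5 mm over both outsides), fully squeezed 17.5 mm (28.5 mm over both). Takes 3 N empty, up to 15 N pushing the lid; springs back. The handle does not give: centre the fingers for the squeezed end, or push the trigger alone.
- trigger (a joint): Angle of the trigger, rad: 0 at rest, 0.20 fully squeezed towards the handle (its hinge lies 85 mm below trigger_grip). One full squeeze and full release advances the jaw by one tooth = 10 mm; a squeeze that stops short of about 0.17 gains no tooth and the jaw slips back. When the lid is home it stops the trigger early.
- jaw_travel (a joint): Travel of the bar with the jaw towards the head, m: 0 fully back (start), at most 0.085. A weak spring of about 4 N pulls it back, at about 0.15 m/s, when the release is held down. Its other end comes out of the head's +y end as it closes.
- jaw: The sliding steel bar (12 x 20 mm section, 540 mm long) with the blue jaw arm and, at its -y end, the orange jaw pad (70 mm wide, 34 mm high), which stands behind the outer end of the crate's lid and pushes it shut. Origin on the bar at the trigger's foot when fully back. Not to be touched.
- crate_lid: The crate's wooden slide lid, 130 x 212 x 8 mm, with a dark cleat at its outer (-y) end, which is flush with the crate's end wall when shut. Origin at the centre of the crate's underside (when shut). Not to be touched. It stays where it is left (about 5 N of friction).
- lid_travel (a joint): How far the lid is open, m: 0 = shut home against its stop, up to 0.06. It starts 25 to 45 mm open.
- release_top (a point): Centre of the top of the red round release button, 28 mm across, on the clamp head beside the handle (+y side, 89 mm from the handle's centre line). z is the button's axis, leaning 35 degrees towards the robot like the handle; press along -z. The top stands 15 mm above the grey collar round it, 21 mm above the head.
- release (a joint): How far the button is pressed, m: 0 out, 0.008 fully in. It frees the jaw from about 0.004 on; full travel takes about 6 N. It springs out when let go, and the ratchet then catches the jaw again.
- lamp: White LED lamp head over the clamp, 45 (x) x 240 (y) x 28 mm, fixed; origin at the centre of its underside, 262 mm above the table. It hangs straight over the handle and the button, 7 mm on the robot's side of the bar's line; above it a thin arm runs back (+x) to its post, so that the gripper must come in leaning back towards the robot, like the handle.
- crate: Open wooden crate 150 x 220 x 103 mm fixed on the board, under the lid; origin at the centre of its underside.
- tape: Bystander: roll of packing tape, 96 mm across, 48 mm high, on the board.
- stapler: Bystander: red stapler 36 x 120 x 43 mm, on the board in front of the clamp.
- spray: Bystander: green bottle, 64 mm across, 190 mm high, on the board.
- cleaner: Bystander: black bottle, 68 mm across, 170 mm high.
- parcel: Bystander: small carton 110 x 90 x 70 mm, on the board behind the clamp.
- mug: Bystander: white mug, 80 mm across, 90 mm high.
- can: Bystander: red can, 66 mm across, 100 mm high.

How it is judged:
By the outcome, as a careful person would: the job done as asked, in the order asked, and still so for the second after the job is handed in, with the robot touching nothing.
It also fails if it takes over 72 s, if anything falls off the work surface, if the arm or the gripper's body presses on something with over 40 N, if the wrist force passes 120 N, or if a joint passes its speed limit or range.

## Robot

A 6-joint arm with a two-finger parallel gripper is mounted at the origin on the work surface. World frame = base frame: x ahead of the robot, y to its left, z up, the work surface at z = 0. Lengths are in mm, angles in rad, forces in N, time in s.
With the tool pointing down it reaches from about 400 to 925 mm from the base axis. Payload 12.5 kg.
Tool frame: the origin (TCP) lies midway between the tips of the shut fingers; the grasp point (between the pads) lies 19 mm behind it; z points along the fingers, y is the direction in which the jaws open and shut (so a half turn about z gives the same grasp; the last joint's range is limited). The gripper opens to 95 mm and grips with 3 to 60 N. Pads are 20 mm wide; open, the fingers measure 119 mm over their backs; the gripper's body (75 mm by 180 mm) begins 59 mm behind the grasp point.
Start: joints at [1.17, 0.491, 1.559, -0, 1.092, -0.106], TCP at [181.576, 598.061, 214.661] pointing down, gripper open.
Joint ranges: [-3.1, 3.1], [-0.84, 2.19], [0.05, 2.79], [-1.13, 4.28], [0.06, 2.93], [-2.69, 2.69]. Speed limits (rad/s): [2.22, 2.22, 2.79, 3.14, 3.14, 3.14].

## Interface

Orientations are given as [roll, pitch, yaw] about the fixed x, y, z axes, in that order (R = Rz(yaw) Ry(pitch) Rx(roll)).
In Python, from cell import * gives the robot as it stands. The module is installed in compiled form; this text tells all that it offers.
- The arm moves only by the tool carry_out, never from a script. Its argument "moves" is a list of rows, each an object of numbers: "dx", "dy", "dz": the shift along the tool's x, y, z in m; "twist": the turn about the tool's z in degrees. A call has 1 to 5 rows; each row is the pose to reach, as a shift and turn from the pose commanded when the call began, along the tool's axes at that moment; what a row does not reach only later rows make up. A row lasts 1/10 s, in which the tool goes at most 50 mm and 8.59 degrees, less where a joint would pass 70% of its speed; a pose out of reach is approached as far as the arm can. A call with a gripper value outside its range is refused whole. "grip" is the finger opening in m, from 0 to 0.0951, set as the call begins (left out, the last holds). The fingers move at their own pace and stop on an object; the grip force is fixed at half the most. Time passes only in rows, so rows that repeat a pose let the fingers close. It gives the time, the measured TCP pose, the force and the opening at its end, in the units of the state.
- state(): the state, without advancing time (a new reading comes with each control period).
- read_camera(name): name is "scene" or "top" or "wrist"; returns (picture, depth): 420x560x3 uint8, red, green, blue; 420x560 float32, mm along the optical axis (not along the pixel's ray), 0 where there is no reading.
- camera_info(name): a dict with "mtx" (3x3 intrinsics, pixels), "dist_coeffs" ([k1, k2, p1, p2, k3] as OpenCV has them; the pictures are not rectified), "R" (3x3) and "t" (3): a world point X has camera coordinates R X + t. Camera axes: x right, y down, z forward; pixel columns grow to the right and rows downward; lengths in mm; the calibration is good to about 2 mm. A picture is of the moment at which its call begins: read the wrist's pose just before it. camera_info takes no time and is no camera call; for the wrist camera it gives the pose at the moment of the call.
- job_done(): hands the job in, once; it reports no verdict.
The state is a dict: "t": time; "joints": joint angles; "qvel": joint speeds; "tau": joint torques, N m; "eef_pos": TCP position; "tcp_rot": TCP orientation; "ft_force": force on the tool from outside, world axes, zero at the start; "moment": the same for the moment, N m; "opening": opening from 0.0 (shut) to 1.0 (fully open).
Only numpy, scipy, OpenCV 4.12 (cv2) and the standard library are available. Lean on these libraries where they do the work, as an engineer would, in place of code of your own. Each camera call takes 0.05 s, during which the arm holds its last target. There are 200 camera calls.

## Working session

There is one attempt and no reset: what is moved stays moved. The work goes in short steps, Python scripts to look and compute and a tool call to move; the robot and the scene stay as the last step left them, time stands still between calls to the robot, and variables do not carry over. Pictures are saved under pics/ and viewed, about 8 in all and at most 12, crops included, and the job is handed in when it is done.

Besides the shell and the picture viewer there is one more tool, called after ">>>" by a JSON object that holds its "name" and its "arguments", one argument or row to a line. carry_out: Moves the arm, as the interface text tells. Its arguments: {"type":"object","properties":{"moves":{"type":"array","items":{"type":"object","properties":{"dx":{"type":"number"},"dy":{"type":"number"},"dz":{"type":"number"},"twist":{"type":"number"}}}},"grip":{"type":"number"}},"required":["moves"]}

```bash
mkdir -p pics
cat > h.py <<'E'
from cell import *
import numpy as np, cv2
from scipy.spatial.transform import Rotation as Ro
def pts(n,d):
    c=camera_info(n);K=np.array(c["mtx"],float);D=np.array(c["dist_coeffs"],float)
    v,u=np.mgrid[0:420,0:560]
    p=cv2.undistortPoints(np.stack([u,v],-1).reshape(-1,1,2).astype(np.float64),K,D).reshape(420,560,2)
    X=np.dstack([p*d[...,None],d]).reshape(-1,3)
    return ((X-np.array(c["t"]).ravel())@np.array(c["R"])).reshape(420,560,3)
E
python3 - <<'E'
from h import *
s=state();print(s)
for n in ["scene","top","wrist"]:
    im,d=read_camera(n);c=camera_info(n);np.savez(f"{n}0.npz",im=im,d=d,P=pts(n,d))
    print(n,c["mtx"],np.round(-np.array(c["R"]).T@np.array(c["t"]).ravel()),np.round(c["R"],3))
    cv2.imwrite(f"pics/{n}0.png",im[...,::-1])
a=[cv2.imread(f"pics/{n}0.png") for n in ["scene","top"]]
E
```

```text
{'t': 0.0, 'joints': array([ 1.17036705e+00,  4.91584281e-01,  1.55944441e+00,  3.04736314e-05,
        1.09169090e+00, -1.05594697e-01]), 'qvel': array([ 0.00012812,  0.00073076, -0.000264  ,  0.00124247,  0.00117396,
       -0.00058919]), 'tau': array([-2.28753051e-03, -6.12633276e+01, -2.58190745e+01,  6.91461540e-02,
        4.81966313e-02, -6.03358490e-05]), 'eef_pos': array([181.48824667, 597.82081595, 214.04812259]), 'tcp_rot': array([-3.14047484e+00, -1.45653614e-04,  2.84674393e+00]), 'ft_force': array([ 1.11958582,  0.49775817, -0.30246156]), 'moment': array([ 0.01427431,  0.03379319, -0.05879022]), 'opening': 0.9979694211993023}
scene [[395.96457732   0.         275.9688848 ]
 [  0.         395.96457732 207.64855787]
 [  0.           0.           1.        ]] [1087. -797.  777.] [[ 0.852  0.524 -0.008]
 [ 0.274 -0.457 -0.846]
 [-0.447  0.719 -0.533]]
top [[539.69290746   0.         267.54509048]
 [  0.         539.69290746 206.95108491]
 [  0.           0.           1.        ]] [ 511.  -11. 1718.] [[ 0.02  -1.    -0.001]
 [-0.997 -0.02  -0.071]
 [ 0.071  0.002 -0.997]]
wrist [[334.54109517   0.         283.74391227]
 [  0.         334.54109517 208.06254019]
 [  0.           0.           1.        ]] [100. 622. 384.] [[ 0.291  0.957 -0.001]
 [ 0.913 -0.277  0.298]
 [ 0.285 -0.087 -0.955]]
```

View pics/scene0.png

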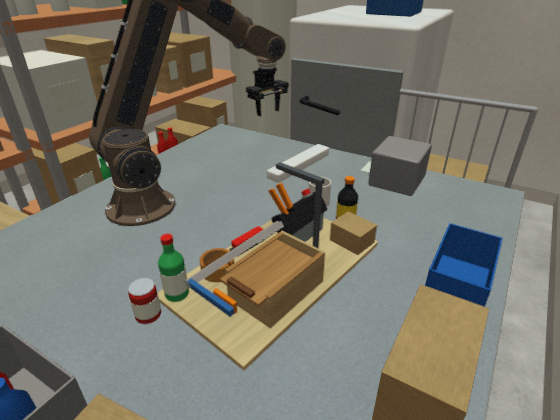

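View pics/top0.png

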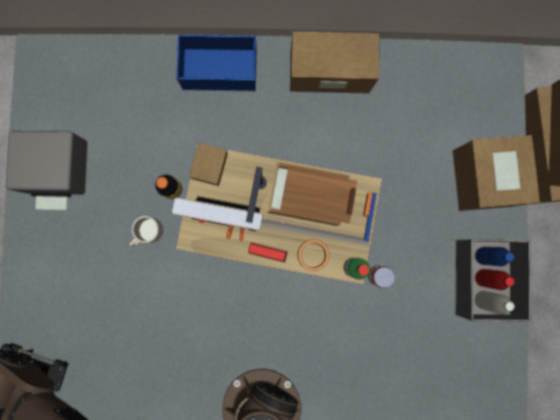

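The scene shows the clamp head and orange levers near scene px (280,195) under the white lamp. In the top view the levers are at (228–241,233) and the lamp at (217,213). Next I'll measure both from the point clouds.

Run:
```python
from h import *
S=np.load("scene0.npz");T=np.load("top0.npz")
# board: top cloud z ~18
P=T["P"];im=T["im"];m=(abs(P[...,2]-18)<6)&(im[...,0]>im[...,2].astype(int)+30)
m=cv2.morphologyEx(m.astype(np.uint8),cv2.MORPH_OPEN,np.ones((3,3)))
n,l,st,_=cv2.connectedComponentsWithStats(m);k=1+st[1:,4].argmax()
bx=P[(m>0)&(P[...,0]>250)&(abs(P[...,1])<500)][:,:2].astype(np.float32);print("board",cv2.minAreaRect(bx),np.median(P[l==k][:,2]))
for nm,D in (("scene",S),("top",T)):
    P=D["P"];im=D["im"];h=cv2.cvtColor(im,cv2.COLOR_RGB2HSV)
    inb=(P[...,0]>250)&(P[...,0]<850)&(abs(P[...,1])<400)
    masks={"orange":(h[...,0]>5)&(h[...,0]<14)&(h[...,1]>190)&(h[...,2]>110),"red":((h[...,0]<4)|(h[...,0]>175))&(h[...,1]>170)&(h[...,2]>80),
     "white":(h[...,1]<35)&(h[...,2]>150),"blue":(h[...,0]>100)&(h[...,0]<125)&(h[...,1]>140),"dark":(h[...,2]<35)&(P[...,2]>40)}
    for c,m in masks.items():
        n,l,st,ce=cv2.connectedComponentsWithStats((m&inb).astype(np.uint8))
        for i in range(1,n):
            if st[i,4]>12:
                q=P[(l==i)&(D["d"]>0)];print(nm,c,st[i],np.round(np.median(q,0)),"min",np.round(np.percentile(q,3,axis=0)),"max",np.round(np.percentile(q,97,axis=0)))
im=S["im"][140:270,180:400];cv2.imwrite("pics/crop.png",cv2.resize(im[...,::-1],None,fx=3.6,fy=3.6,interpolation=cv2.INTER_CUBIC))
```

```text
board ((611.607666015625, -43.430145263671875), (597.6402587890625, 336.8016662597656), 80.49726867675781) 18.313920002627995
scene orange [346 180   8   4  16] [688. 289. 164.] min [680. 287. 157.] max [700. 295. 167.]
scene orange [277 184   7  10  18] [547.  94. 189.] min [538.  92. 177.] max [556.  98. 201.]
scene red [302 189   8   6  31] [593. 175. 151.] min [584. 171. 143.] max [601. 185. 158.]
scene red [232 227  30  20 190] [491. -20.  60.] min [473. -64.  53.] max [508.  37.  63.]
scene red [161 234  12  11 100] [ 454. -282.  206.] min [ 440. -293.  194.] max [ 463. -268.  209.]
scene red [129 287  27  18 160] [ 443. -383.   87.] min [ 414. -391.   70.] max [ 453. -342.   93.]
scene red [140 320   7   3  14] [ 438. -388.   12.] min [ 431. -391.    7.] max [ 445. -385.   17.]
scene white [282 144  47  23 409] [600. 150. 289.] min [572.  75. 285.] max [627. 234. 291.]
scene white [267 166  17  10  85] [575.  18. 289.] min [556.   8. 285.] max [595.  36. 291.]
scene white [324 179   7   8  13] [586. 369.  89.] min [573. 341.  83.] max [590. 394.  90.]
scene white [383 227  12 
[... 1594 characters left out ...]
] min [629. -59.  49.] max [745. -23.  65.]
top white [ 172  198   91   32 1387] [593. 134. 290.] min [561.  17. 283.] max [624. 238. 296.]
top white [134 216  14   7  16] [588. 377.  91.] min [574. 359.  85.] max [591. 395. 100.]
top white [134 217  24  26 362] [551. 372.   7.] min [515. 329.  -3.] max [584. 398.  93.]
top white [375 268  19  19  55] [ 432. -353.  100.] min [ 396. -386.   88.] max [ 449. -332.  107.]
top blue [365 194  10  46  99] [ 590. -308.  126.] min [ 538. -323.  118.] max [ 663. -298.  131.]
top dark [157 176  20  20 181] [674. 286. 117.] min [658. 271. 101.] max [708. 316. 133.]
top dark [198 198  49  11 105] [634. 127. 108.] min [621.  61.  98.] max [646. 197. 115.]
```

View pics/crop.png

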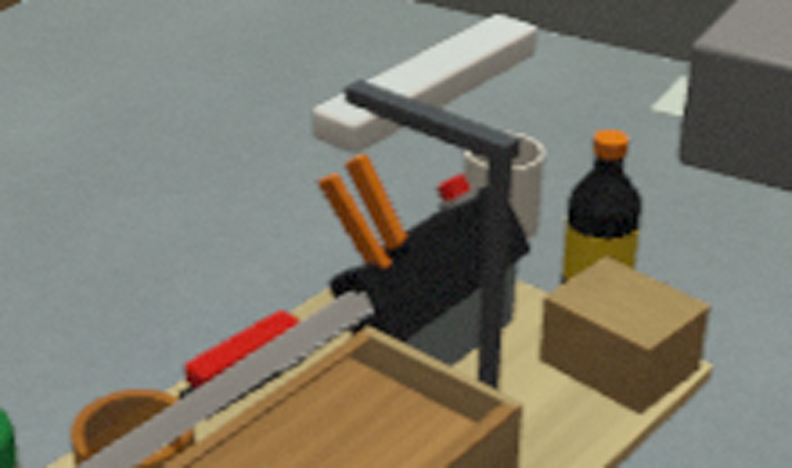

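>>> {"name": "carry_out", "arguments": {
  "moves": [
    {"dz": -0.05},
    {"dz": -0.1},
    {"dz": -0.15},
    {"dz": -0.2},
    {"dz": -0.25}
  ],
  "grip": 0.05
}}

```text
schema error: expected keys dx, dy, dz, twist
```

>>> {"name": "carry_out", "arguments": {
  "moves": [
    {"dx": 0,"dy": 0,"dz": -0.05,"twist": 0},
    {"dx": 0,"dy": 0,"dz": -0.1,"twist": 0},
    {"dx": 0,"dy": 0,"dz": -0.15,"twist": 0},
    {"dx": 0,"dy": 0,"dz": -0.2,"twist": 0},
    {"dx": 0,"dy": 0,"dz": -0.25,"twist": 0}
  ]
}}

```text
t: 0.65
eef_pos: [181.3, 597.5, 466.8]
tcp_rot: [-3.142, 0.0, 2.847]
ft_force: [-0.7, 1.2, -0.6]
opening: 1.0
```

>>> {"name": "carry_out", "arguments": {
  "moves": [
    {"dx": -0.036,"dy": -0.033,"dz": 0,"twist": -1.5},
    {"dx": -0.072,"dy": -0.066,"dz": 0,"twist": -3},
    {"dx": -0.108,"dy": -0.099,"dz": 0,"twist": -4.5},
    {"dx": -0.144,"dy": -0.132,"dz": 0,"twist": -6},
    {"dx": -0.18,"dy": -0.165,"dz": 0,"twist": -7.4}
  ]
}}

```text
t: 1.15
eef_pos: [306.3, 386.1, 464.5]
tcp_rot: [3.142, 0.0, 2.977]
ft_force: [0.7, 0.4, -0.3]
opening: 1.002
```

>>> {"name": "carry_out", "arguments": {
  "moves": [
    {"dx": -0.04,"dy": -0.03,"dz": 0,"twist": 0},
    {"dx": -0.08,"dy": -0.06,"dz": 0,"twist": 0},
    {"dx": -0.12,"dy": -0.09,"dz": 0,"twist": 0},
    {"dx": -0.16,"dy": -0.12,"dz": 0,"twist": 0},
    {"dx": -0.2,"dy": -0.15,"dz": 0,"twist": 0}
  ]
}}

```text
t: 1.65
eef_pos: [479.4, 205.1, 464.7]
tcp_rot: [3.141, 0.0, 2.976]
ft_force: [1.0, 0.6, -0.5]
opening: 1.0
```

>>> {"name": "carry_out", "arguments": {
  "moves": [
    {"dx": -0.03,"dy": -0.04,"dz": 0,"twist": 0},
    {"dx": -0.06,"dy": -0.08,"dz": 0,"twist": 0},
    {"dx": -0.09,"dy": -0.12,"dz": 0,"twist": 0},
    {"dx": -0.12,"dy": -0.16,"dz": 0,"twist": 0},
    {"dx": -0.15,"dy": -0.2,"dz": 0,"twist": 0}
  ]
}}

```text
t: 2.15
eef_pos: [593.9, -17.1, 464.5]
tcp_rot: [3.141, -0.0, 2.976]
ft_force: [-0.2, 1.7, 0.6]
opening: 1.002
```

```bash
python3 -c "
from h import *
s=state();print(s['t'],s['joints'],s['eef_pos'],s['tcp_rot'])"
```

```text
2.15 [-1.40002755e-01  3.07734389e-01  1.20598823e+00  1.84500154e-04
  1.62813736e+00 -1.54503056e+00] [593.88429153 -17.09123457 464.48222072] [ 3.14141540e+00 -2.71984941e-04  2.97583470e+00]
```

>>> {"name": "carry_out", "arguments": {
  "moves": [
    {"dx": -0.045,"dy": -0.004,"dz": -0.02,"twist": 0},
    {"dx": -0.09,"dy": -0.008,"dz": -0.04,"twist": 0},
    {"dx": -0.135,"dy": -0.012,"dz": -0.06,"twist": 0},
    {"dx": -0.18,"dy": -0.016,"dz": -0.08,"twist": 0},
    {"dx": -0.225,"dy": -0.02,"dz": -0.1,"twist": 0}
  ]
}}

```text
t: 2.65
eef_pos: [767.1, -60.5, 543.5]
tcp_rot: [3.141, 0.003, 2.976]
ft_force: [-0.1, -0.3, -0.2]
opening: 0.999
```

>>> {"name": "carry_out", "arguments": {
  "moves": [
    {"dx": -0.045,"dy": 0,"dz": -0.02,"twist": 0},
    {"dx": -0.09,"dy": 0,"dz": -0.04,"twist": 0},
    {"dx": -0.135,"dy": 0,"dz": -0.06,"twist": 0},
    {"dx": -0.18,"dy": 0,"dz": -0.08,"twist": 0},
    {"dx": -0.225,"dy": 0,"dz": -0.1,"twist": 0}
  ]
}}

```text
t: 3.15
eef_pos: [802.6, -74.2, 528.9]
tcp_rot: [3.139, 0.036, 2.976]
ft_force: [0.3, -0.2, -0.5]
opening: 0.999
```

```bash
python3 -c "
from h import *
s=state();print(s['t'],s['joints'],s['eef_pos'],s['tcp_rot'])"
```

```text
3.15 [-0.1750138   0.85700467  0.04881548  0.00344089  2.2002096  -1.57818532] [802.57812222 -74.22392079 528.87438759] [3.13914618 0.03558469 2.97599933]
```

>>> {"name": "carry_out", "arguments": {
  "moves": [
    {"dx": -0.05,"dy": 0,"dz": 0,"twist": 0},
    {"dx": -0.1,"dy": 0,"dz": 0,"twist": 0},
    {"dx": -0.15,"dy": 0,"dz": 0,"twist": 0},
    {"dx": -0.2,"dy": 0,"dz": 0,"twist": 0},
    {"dx": -0.25,"dy": 0,"dz": 0,"twist": 0}
  ]
}}

```text
t: 3.65
eef_pos: [856.7, -90.2, 459.7]
tcp_rot: [3.137, 0.062, 2.976]
ft_force: [0.6, 0.3, 0.4]
opening: 1.0
```

```bash
python3 -c "
from h import *
s=state();print(s['t'],s['joints'],s['eef_pos'],s['tcp_rot'])"
```

```text
3.65 [-0.18320648  0.94218374  0.04830928  0.00616169  2.08934936 -1.58508883] [856.65233781 -90.22276106 459.70560175] [3.13731411 0.06182562 2.97576554]
```

>>> {"name": "carry_out", "arguments": {
  "moves": [
    {"dx": 0.05,"dy": 0,"dz": 0,"twist": 0},
    {"dx": 0.1,"dy": 0,"dz": 0,"twist": 0}
  ]
}}

```text
t: 3.85
eef_pos: [818.0, -84.1, 457.0]
tcp_rot: [3.137, 0.058, 2.976]
ft_force: [1.3, 0.5, 1.2]
opening: 0.997
```

```bash
python3 -c "
from h import *
s=state();print(s['t'],s['joints'],s['eef_pos'],s['tcp_rot'])"
```

```text
3.85 [-0.18447042  0.7606871   0.44465679  0.00572711  1.8784688  -1.58743514] [817.96633445 -84.07890326 456.97364075] [3.13719804 0.05786575 2.975526  ]
```

>>> {"name": "carry_out", "arguments": {
  "moves": [
    {"dx": -0.5,"dy": 0,"dz": -0.4,"twist": 0},
    {"dx": -0.5,"dy": 0,"dz": -0.4,"twist": 0},
    {"dx": -0.5,"dy": 0,"dz": -0.4,"twist": 0},
    {"dx": -0.5,"dy": 0,"dz": -0.4,"twist": 0},
    {"dx": -0.5,"dy": 0,"dz": -0.4,"twist": 0}
  ]
}}

```text
t: 4.35
eef_pos: [834.3, -94.9, 506.5]
tcp_rot: [3.136, 0.096, 2.976]
ft_force: [-0.9, -0.1, 0.2]
opening: 1.002
```

>>> {"name": "carry_out", "arguments": {
  "moves": [
    {"dx": -0.5,"dy": 0,"dz": -0.4,"twist": 0},
    {"dx": -0.5,"dy": 0,"dz": -0.4,"twist": 0},
    {"dx": -0.5,"dy": 0,"dz": -0.4,"twist": 0},
    {"dx": -0.5,"dy": 0,"dz": -0.4,"twist": 0},
    {"dx": -0.5,"dy": 0,"dz": -0.4,"twist": 0}
  ]
}}

```text
t: 4.85
eef_pos: [823.6, -101.6, 530.6]
tcp_rot: [3.134, 0.123, 2.975]
ft_force: [-0.4, -0.3, 0.8]
opening: 1.002
```

```bash
python3 -c "
from h import *
s=state();print(s['t'],s['joints'],s['eef_pos'],s['tcp_rot'])"
```

```text
4.85 [-0.20619756  0.85750659  0.04807448  0.01426657  2.11326172 -1.60313233] [ 823.64379515 -101.56219305  530.62671506] [3.13427872 0.12309264 2.97539642]
```

>>> {"name": "carry_out", "arguments": {
  "moves": [
    {"dx": -0.5,"dy": 0.1,"dz": -0.3,"twist": 0},
    {"dx": -0.5,"dy": 0.1,"dz": -0.3,"twist": 0},
    {"dx": -0.5,"dy": 0.1,"dz": -0.3,"twist": 0},
    {"dx": -0.5,"dy": 0.1,"dz": -0.3,"twist": 0},
    {"dx": -0.5,"dy": 0.1,"dz": -0.3,"twist": 0}
  ]
}}

```text
t: 5.35
eef_pos: [832.4, -77.0, 534.4]
tcp_rot: [3.132, 0.153, 2.976]
ft_force: [-0.2, -0.3, 0.2]
opening: 1.001
```

>>> {"name": "carry_out", "arguments": {
  "moves": [
    {"dx": -0.5,"dy": 0.1,"dz": -0.3,"twist": 0},
    {"dx": -0.5,"dy": 0.1,"dz": -0.3,"twist": 0},
    {"dx": -0.5,"dy": 0.1,"dz": -0.3,"twist": 0},
    {"dx": -0.5,"dy": 0.1,"dz": -0.3,"twist": 0},
    {"dx": -0.5,"dy": 0.1,"dz": -0.3,"twist": 0}
  ]
}}

```text
t: 5.85
eef_pos: [836.8, -57.6, 543.3]
tcp_rot: [3.129, 0.185, 2.975]
ft_force: [1.0, 0.3, 0.4]
opening: 1.0
```

>>> {"name": "carry_out", "arguments": {
  "moves": [
    {"dx": -0.5,"dy": 0.05,"dz": -0.2,"twist": 0},
    {"dx": -0.5,"dy": 0.05,"dz": -0.2,"twist": 0},
    {"dx": -0.5,"dy": 0.05,"dz": -0.2,"twist": 0},
    {"dx": -0.5,"dy": 0.05,"dz": -0.2,"twist": 0},
    {"dx": -0.5,"dy": 0.05,"dz": -0.2,"twist": 0}
  ]
}}

```text
t: 6.35
eef_pos: [855.2, -58.6, 532.0]
tcp_rot: [3.126, 0.216, 2.974]
ft_force: [-0.2, -0.5, 0.4]
opening: 0.999
```

```bash
python3 -c "
from h import *
s=state();print(s['t'],s['joints'],s['eef_pos'],s['tcp_rot'])"
```

```text
6.35 [-0.14917057  0.86100076  0.04854698  0.01320113  2.01530627 -1.5472279 ] [855.16252316 -58.60324356 531.9971175 ] [3.12573804 0.21645636 2.97410439]
```

>>> {"name": "carry_out", "arguments": {
  "moves": [
    {"dx": -0.5,"dy": 0.03,"dz": -0.15,"twist": 0},
    {"dx": -0.5,"dy": 0.03,"dz": -0.15,"twist": 0},
    {"dx": -0.5,"dy": 0.03,"dz": -0.15,"twist": 0},
    {"dx": -0.5,"dy": 0.03,"dz": -0.15,"twist": 0},
    {"dx": -0.5,"dy": 0.03,"dz": -0.15,"twist": 0}
  ]
}}

```text
t: 6.85
eef_pos: [876.8, -66.5, 515.8]
tcp_rot: [3.123, 0.249, 2.974]
ft_force: [-0.1, 0.5, -0.9]
opening: 0.998
```

>>> {"name": "carry_out", "arguments": {
  "moves": [
    {"dx": -0.5,"dy": 0.03,"dz": -0.15,"twist": 0},
    {"dx": -0.5,"dy": 0.03,"dz": -0.15,"twist": 0},
    {"dx": -0.5,"dy": 0.03,"dz": -0.15,"twist": 0},
    {"dx": -0.5,"dy": 0.03,"dz": -0.15,"twist": 0},
    {"dx": -0.5,"dy": 0.03,"dz": -0.15,"twist": 0}
  ]
}}

```text
t: 7.35
eef_pos: [892.6, -72.9, 508.0]
tcp_rot: [3.12, 0.283, 2.973]
ft_force: [-0.7, -0.7, -0.3]
opening: 0.999
```

>>> {"name": "carry_out", "arguments": {
  "moves": [
    {"dx": -0.5,"dy": 0.03,"dz": -0.1,"twist": 0},
    {"dx": -0.5,"dy": 0.03,"dz": -0.1,"twist": 0},
    {"dx": -0.5,"dy": 0.03,"dz": -0.1,"twist": 0},
    {"dx": -0.5,"dy": 0.03,"dz": -0.1,"twist": 0},
    {"dx": -0.5,"dy": 0.03,"dz": -0.1,"twist": 0}
  ]
}}

```text
t: 7.85
eef_pos: [913.3, -78.8, 492.5]
tcp_rot: [3.117, 0.317, 2.972]
ft_force: [0.1, -0.0, -1.1]
opening: 1.0
```

>>> {"name": "carry_out", "arguments": {
  "moves": [
    {"dx": -0.5,"dy": 0.03,"dz": -0.1,"twist": 0},
    {"dx": -0.5,"dy": 0.03,"dz": -0.1,"twist": 0},
    {"dx": -0.5,"dy": 0.03,"dz": -0.1,"twist": 0},
    {"dx": -0.5,"dy": 0.03,"dz": -0.1,"twist": 0},
    {"dx": -0.5,"dy": 0.03,"dz": -0.1,"twist": 0}
  ]
}}

```text
t: 8.35
eef_pos: [928.2, -83.5, 486.0]
tcp_rot: [3.114, 0.352, 2.971]
ft_force: [0.4, -0.9, -0.9]
opening: 1.003
```

```bash
python3 -c "
from h import *
s=state();print(s['t'],s['joints'],s['eef_pos'],s['tcp_rot'])"
```

```text
8.35 [-0.16847408  0.93011539  0.04843808  0.02794552  1.81131666 -1.562354  ] [928.23056544 -83.54918954 485.98780203] [3.11379761 0.35158317 2.97121919]
```

>>> {"name": "carry_out", "arguments": {
  "moves": [
    {"dx": -0.5,"dy": 0.03,"dz": -0.05,"twist": 0},
    {"dx": -0.5,"dy": 0.03,"dz": -0.05,"twist": 0},
    {"dx": -0.5,"dy": 0.03,"dz": -0.05,"twist": 0},
    {"dx": -0.5,"dy": 0.03,"dz": -0.05,"twist": 0},
    {"dx": -0.5,"dy": 0.03,"dz": -0.05,"twist": 0}
  ]
}}

```text
t: 8.85
eef_pos: [948.3, -88.2, 471.2]
tcp_rot: [3.111, 0.386, 2.97]
ft_force: [-0.6, -0.5, 0.2]
opening: 1.004
```

>>> {"name": "carry_out", "arguments": {
  "moves": [
    {"dx": -0.5,"dy": 0.03,"dz": -0.05,"twist": 0},
    {"dx": -0.5,"dy": 0.03,"dz": -0.05,"twist": 0},
    {"dx": -0.5,"dy": 0.03,"dz": -0.05,"twist": 0},
    {"dx": -0.5,"dy": 0.03,"dz": -0.05,"twist": 0},
    {"dx": -0.5,"dy": 0.03,"dz": -0.05,"twist": 0}
  ]
}}

```text
t: 9.35
eef_pos: [962.6, -91.9, 465.6]
tcp_rot: [3.108, 0.422, 2.969]
ft_force: [0.5, 1.3, -1.1]
opening: 1.001
```

>>> {"name": "carry_out", "arguments": {
  "moves": [
    {"dx": -0.5,"dy": 0.03,"dz": 0,"twist": 0},
    {"dx": -0.5,"dy": 0.03,"dz": 0,"twist": 0},
    {"dx": -0.5,"dy": 0.03,"dz": 0,"twist": 0},
    {"dx": -0.5,"dy": 0.03,"dz": 0,"twist": 0},
    {"dx": -0.5,"dy": 0.03,"dz": 0,"twist": 0}
  ]
}}

```text
t: 9.85
eef_pos: [982.0, -95.6, 451.2]
tcp_rot: [3.105, 0.457, 2.968]
ft_force: [-0.0, 0.6, 0.2]
opening: 1.002
```

>>> {"name": "carry_out", "arguments": {
  "moves": [
    {"dx": -0.5,"dy": 0.03,"dz": 0,"twist": 0},
    {"dx": -0.5,"dy": 0.03,"dz": 0,"twist": 0},
    {"dx": -0.5,"dy": 0.03,"dz": 0,"twist": 0},
    {"dx": -0.5,"dy": 0.03,"dz": 0,"twist": 0},
    {"dx": -0.5,"dy": 0.03,"dz": 0,"twist": 0}
  ]
}}

```text
t: 10.35
eef_pos: [995.8, -98.5, 446.2]
tcp_rot: [3.102, 0.493, 2.966]
ft_force: [0.2, -0.1, 0.3]
opening: 1.001
```

>>> {"name": "carry_out", "arguments": {
  "moves": [
    {"dx": -0.5,"dy": 0.03,"dz": 0,"twist": 0},
    {"dx": -0.5,"dy": 0.03,"dz": 0,"twist": 0},
    {"dx": -0.5,"dy": 0.03,"dz": 0,"twist": 0},
    {"dx": -0.5,"dy": 0.03,"dz": 0,"twist": 0},
    {"dx": -0.5,"dy": 0.03,"dz": 0,"twist": 0}
  ]
}}

```text
t: 10.85
eef_pos: [1005.5, -100.8, 448.4]
tcp_rot: [3.099, 0.528, 2.964]
ft_force: [0.2, 0.2, 0.3]
opening: 1.0
```

>>> {"name": "carry_out", "arguments": {
  "moves": [
    {"dx": -0.5,"dy": 0.03,"dz": 0,"twist": 0},
    {"dx": -0.5,"dy": 0.03,"dz": 0,"twist": 0},
    {"dx": -0.5,"dy": 0.03,"dz": 0,"twist": 0},
    {"dx": -0.5,"dy": 0.03,"dz": 0,"twist": 0},
    {"dx": -0.5,"dy": 0.03,"dz": 0,"twist": 0}
  ]
}}

```text
t: 11.35
eef_pos: [1011.7, -102.5, 456.9]
tcp_rot: [3.095, 0.564, 2.962]
ft_force: [-0.7, -0.3, 0.2]
opening: 0.998
```

```bash
cat >> h.py <<'E'
YAW=np.deg2rad(-9.5)
Rs=Ro.from_euler('z',YAW).as_matrix()   # station axes in columns
def tool():
    s=state();return np.array(s['eef_pos']),Ro.from_euler('xyz',s['tcp_rot']).as_matrix(),s
E
python3 -c "
from h import *
p,R,s=tool();print(s['t'],s['joints'],p,s['tcp_rot']);print('tool axes in station cols',np.round(Rs.T@R,3))"
```

```text
11.35 [-0.17801153  0.99431311  0.04840276  0.04566162  1.53480201 -1.57147489] [1011.74245099 -102.46991703  456.91178994] [3.09535026 0.56406795 2.96243949]
tool axes in station cols [[-0.845 -0.011  0.535]
 [ 0.011  0.999  0.039]
 [-0.535  0.039 -0.844]]
```

>>> {"name": "carry_out", "arguments": {
  "moves": [
    {"dx": -0.5,"dy": 0.03,"dz": 0,"twist": 0},
    {"dx": -0.5,"dy": 0.03,"dz": 0,"twist": 0},
    {"dx": -0.5,"dy": 0.03,"dz": 0,"twist": 0},
    {"dx": -0.5,"dy": 0.03,"dz": 0,"twist": 0},
    {"dx": -0.5,"dy": 0.03,"dz": 0,"twist": 0}
  ]
}}

```text
t: 11.85
eef_pos: [1015.0, -103.8, 470.5]
tcp_rot: [3.092, 0.599, 2.96]
ft_force: [-0.3, 0.8, -1.2]
opening: 0.998
```

```bash
cat >> h.py <<'E'
def shift(t):
    p,R,s=tool();d=R.T@(np.array(t)-p)/1000;print("t",s['t'],"tcp",np.round(p,1),"shift",np.round(d,4),"rows",np.linalg.norm(d)/.05)
E
python3 -c "
from h import *
p,R,s=tool();print(s['tcp_rot']);print(np.round(Rs.T@R,3));shift([450,110,400])"
```

```text
[3.09195221 0.59946094 2.96033748]
[[-0.826 -0.013  0.564]
 [ 0.013  0.999  0.041]
 [-0.564  0.041 -0.825]]
t 11.85 tcp [1015.  -103.8  470.5] shift [ 0.5304  0.122  -0.2714] rows 12.163828685257585
```

>>> {"name": "carry_out", "arguments": {
  "moves": [
    {"dx": 0.041,"dy": 0.0094,"dz": -0.021,"twist": 0},
    {"dx": 0.082,"dy": 0.0188,"dz": -0.042,"twist": 0},
    {"dx": 0.123,"dy": 0.0282,"dz": -0.063,"twist": 0},
    {"dx": 0.164,"dy": 0.0376,"dz": -0.084,"twist": 0},
    {"dx": 0.205,"dy": 0.047,"dz": -0.105,"twist": 0}
  ]
}}

```text
t: 12.35
eef_pos: [859.1, -44.7, 451.5]
tcp_rot: [3.092, 0.6, 2.96]
ft_force: [1.6, -0.6, 1.0]
opening: 1.001
```

>>> {"name": "carry_out", "arguments": {
  "moves": [
    {"dx": 0.041,"dy": 0.0094,"dz": -0.021,"twist": 0},
    {"dx": 0.082,"dy": 0.0188,"dz": -0.042,"twist": 0},
    {"dx": 0.123,"dy": 0.0282,"dz": -0.063,"twist": 0},
    {"dx": 0.164,"dy": 0.0376,"dz": -0.084,"twist": 0},
    {"dx": 0.205,"dy": 0.047,"dz": -0.105,"twist": 0}
  ]
}}

```text
t: 12.85
eef_pos: [640.4, 38.1, 425.0]
tcp_rot: [3.092, 0.6, 2.96]
ft_force: [0.3, 0.1, 0.7]
opening: 1.003
```

>>> {"name": "carry_out", "arguments": {
  "moves": [
    {"dx": 0.04,"dy": 0.009,"dz": -0.02,"twist": 0},
    {"dx": 0.08,"dy": 0.018,"dz": -0.04,"twist": 0},
    {"dx": 0.12,"dy": 0.028,"dz": -0.061,"twist": 0},
    {"dx": 0.12,"dy": 0.028,"dz": -0.061,"twist": 0}
  ]
}}

```text
t: 13.25
eef_pos: [510.8, 87.5, 409.2]
tcp_rot: [3.091, 0.6, 2.962]
ft_force: [-0.1, -0.9, -0.3]
opening: 0.998
```

Run:
```python
from h import *
shift([450,110,400]);print(tool()[2]['joints'],tool()[2]['tcp_rot'])
im,d=read_camera("wrist");np.savez("w1.npz",im=im,d=d,P=pts("wrist",d));cv2.imwrite("pics/w1.png",im[...,::-1])
```

```text
t 13.25 tcp [510.8  87.5 409.2] shift [ 0.0579  0.0126 -0.0279] rows 1.309913663221264
[ 0.09845187 -0.03288111  1.87048747 -0.16297028  0.71712227 -1.21757466] [3.09143779 0.6000295  2.96191097]
```

View pics/w1.png

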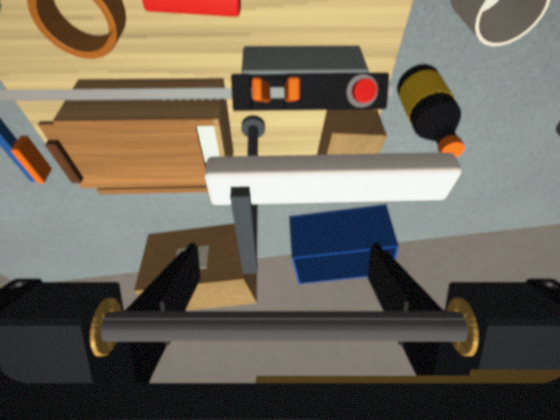

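The wrist view shows the trigger at (261,90), the handle at (292,90) and the red button at (363,91), all seen nearly end-on. The lamp lies at rows 155–205. The lid's light strip is at (207,145). Next I'll measure these.

```bash
cat > meas.py <<'E'
from h import *
def meas(f):
    D=np.load(f);im,P,d=D["im"],D["P"],D["d"];h=cv2.cvtColor(im,cv2.COLOR_RGB2HSV)
    out=[]
    for c,m in {"or":(h[...,0]>4)&(h[...,0]<16)&(h[...,1]>180)&(h[...,2]>90),"red":((h[...,0]<4)|(h[...,0]>175))&(h[...,1]>170)&(h[...,2]>80)}.items():
        n,l,st,ce=cv2.connectedComponentsWithStats(m.astype(np.uint8))
        for i in range(1,n):
            if st[i,4]>60:
                q=P[(l==i)&(d>0)]@Rs;print(c,st[i],"med",np.round(np.median(q,0),1),"lo",np.round(np.percentile(q,2,axis=0),1),"hi",np.round(np.percentile(q,98,axis=0),1))
                # top face: highest along lean axis
                a=np.deg2rad(35);zh=np.array([-np.sin(a),0,np.cos(a)]);xh=np.array([np.cos(a),0,np.sin(a)])
                s=q@zh;t=q[s>np.percentile(s,97)-6];u=t@xh
                print("   top s",np.round(np.percentile(s,[3,50,97]),1),"x' range",np.round(np.percentile(u,[2,50,98]),1),"y",np.round(np.percentile(t[:,1],[2,50,98]),1))
E
python3 - <<'E'
from meas import *
meas("w1.npz")
D=np.load("w1.npz");h=cv2.cvtColor(D["im"],cv2.COLOR_RGB2HSV);P=D["P"]
m=(h[...,1]<40)&(h[...,2]>150)&(P[...,2]>240);q=P[m]@Rs;print("lamp",np.percentile(q,[1,50,99],axis=0).round(1))
E
python3 - <<'E'
from h import *
P=np.load("top0.npz")["P"];im=np.load("top0.npz")["im"]
m=(abs(P[...,2]-18)<6)&(im[...,0]>im[...,2].astype(int)+30)&(P[...,0]>250)&(abs(P[...,1])<500)
print(np.percentile(P[m]@Rs,[0.2,99.8],axis=0).round())
print("tcp st",tool()[0]@Rs)
E
```

```text
or [  28    0   90   57 1026] med [521.3 -62.   66.2] lo [ 484.2 -111.4   63.5] hi [548.1 -21.3  68.1]
   top s [-260.  -244.9 -223.9] x' range [433.8 438.4 444.6] y [-110.4 -101.4  -22.9]
or [251  77  19  25 366] med [520.3 154.6 194.7] lo [507.3 143.2 107.2] hi [590.2 163.3 203.9]
   top s [-249.4 -134.  -131.3] x' range [525.4 535.7 546.2] y [147.6 152.3 156.6]
or [285  76  15  26 336] med [515.4 188.4 199.5] lo [505.8 182.7 141.5] hi [567.9 196.8 206.3]
   top s [-209.2 -130.3 -128.3] x' range [525.9 536.2 546.6] y [183.4 188.5 194.7]
or [ 12 137  35  45 462] med [ 674.  -190.4  130.8] lo [ 646.5 -197.6  106.7] hi [ 711.3 -188.1  134. ]
   top s [-309.2 -280.3 -264.7] x' range [600.1 608.  615.5] y [-197.7 -192.1 -188.1]
or [439 136  25  20 337] med [621.2 405.8 170.6] lo [613.6 394.5 158.6] hi [634.3 421.  172.3]
   top s [-226.4 -218.6 -212.8] x' range [597.1 605.2 611.1] y [396.6 407.2 420.1]
red [ 143    0   97   16 1213] med [491.5  80.7  61.1] lo [485.   22.2  59.1] hi [500.2 128.4  62.9]
   top s [-237.4 -231.8 -227.6] x' range [432.3 436.  440.7] y [ 21.7  75.6 128.5]
red [353  79  23  23 422] med [547.5 276.5 153.3] lo [538.2 264.6 146.6] hi [557.5 288.8 159.6]
   top s [-191.  -188.6 -187.2] x' range [525.3 536.4 547.6] y [264.6 276.7 288.8]
lamp [[325.  106.6 286.4]
 [557.9 221.9 290.9]
 [585.1 337.4 501.9]]
[[ 442. -239.   12.]
 [ 779.  356.   24.]]
tcp st [491.78155796 170.63766282 409.76685344]
```

```bash
cat >> h.py <<'E'
a=np.deg2rad(35);ZH=np.array([-np.sin(a),0,np.cos(a)]);XH=np.array([np.cos(a),0,np.sin(a)])
def st(x,y,s): return Rs@(x*XH+s*ZH+np.array([0,y,0]))
def now():
    p,R,s=tool();q=p@Rs;return np.round([q@XH,q[1],q@ZH],1),s
E
python3 -c "
from h import *
print(now());shift(st(536.3,180.7,-84));print(tool()[1].T@Rs@ZH)"
```

```text
(array([637.9, 170.6,  53.6]), {'t': 13.3, 'joints': array([ 0.09680463, -0.02987086,  1.86655182, -0.16189982,  0.71649129,
       -1.2198525 ]), 'qvel': array([-0.02858055,  0.051577  , -0.06063179,  0.01260078, -0.0072841 ,
       -0.02536987]), 'tau': array([  1.16652109, -30.46782374, -28.25419128,  -0.47469897,
        -1.34557564,   0.37715153]), 'eef_pos': array([513.20040743,  87.13010117, 409.76685344]), 'tcp_rot': array([3.09124734, 0.60134273, 2.96184951]), 'ft_force': array([ 0.71899539,  0.3855091 , -0.01119533]), 'moment': array([ 0.05982703,  0.26716063, -0.01817345]), 'opening': 1.000069287998399})
t 13.3 tcp [513.2  87.1 409.8] shift [0.1004 0.003  0.1388] rows 3.4263231672496044
[ 0.00947643  0.04233671 -0.99905846]
```

>>> {"name": "carry_out", "arguments": {
  "moves": [
    {"dx": 0.05,"dy": 0.003,"dz": 0,"twist": 0},
    {"dx": 0.1,"dy": 0.003,"dz": 0,"twist": 0},
    {"dx": 0.1,"dy": 0.003,"dz": 0.05,"twist": 0},
    {"dx": 0.1,"dy": 0.003,"dz": 0.1,"twist": 0},
    {"dx": 0.1,"dy": 0.003,"dz": 0.1,"twist": 0}
  ],
  "grip": 0.076
}}

```text
t: 13.8
eef_pos: [492.1, 98.1, 264.7]
tcp_rot: [3.095, 0.592, 2.961]
ft_force: [-0.5, 0.2, 0.9]
opening: 0.802
```

Run:
```python
from meas import *
im,d=read_camera("wrist");np.savez("w2.npz",im=im,d=d,P=pts("wrist",d));cv2.imwrite("pics/w2.png",im[...,::-1])
n,s=now();print(n,s['joints'],s['tcp_rot'],s['opening']);shift(st(536.3,180.7,-120));meas("w2.npz")
```

```text
[537.1 178.  -49.9] [ 0.13578406  0.09569889  2.14359247 -0.39383243  0.34372401 -0.93436564] [3.09428755 0.59403069 2.96042819] 0.7984593776623903
t 13.85 tcp [491.6  98.2 267.2] shift [-0.0003  0.      0.0702] rows 1.4032355343759868
or [   0   61   81   83 1323] med [513.6 -46.9  68.1] lo [ 455.8 -102.6   55.2] hi [544.8 -21.7  69.4]
   top s [-257.4 -238.7 -206.1] x' range [411.1 416.1 421.8] y [-65.8 -53.8 -40.7]
or [241 180  25  50 697] med [516.6 155.9 190.1] lo [503.8 147.8 127.6] hi [553.4 163.8 205.5]
   top s [-207.5 -138.4 -128.1] x' range [523.4 532.8 543.8] y [147.3 152.3 156.8]
or [284 183  19  44 612] med [511.6 188.  196.9] lo [502.4 182.8 141.2] hi [542.6 194.1 207.3]
   top s [-194.1 -127.9 -125.5] x' range [523.4 532.  542.4] y [183.2 188.5 194.1]
or [468 235  31  23 544] med [617.3 404.8 171.9] lo [610.6 394.7 159.7] hi [635.4 420.3 174. ]
   top s [-223.6 -216.1 -209.7] x' range [595.3 602.2 610. ] y [396.  407.2 420.3]
or [  0 243  14  20  95] med [ 695.4 -188.8  111.2] lo [ 682.6 -190.2  105. ] hi [ 707.8 -187.6  122.9]
   top s [-317.6 -306.4 -298.6] x' range [619.5 634.9 645.6] y [-189.9 -188.5 -187.8]
red [ 106   62  123   38 3986] med [476.5  74.9  62.7] lo [465.8  22.6  49.1] hi [494.6 129.1  64.7]
   top s [-231.5 -223.8 -217.9] x' range [413.6 422.8 430.7] y [ 22.6  69.  127.5]
red [367 180  31  29 674] med [543.7 276.9 153.9] lo [534.1 264.4 142.9] hi [567.3 296.5 161.5]
   top s [-205.9 -185.4 -184. ] x' range [521.8 533.6 546.3] y [264.5 276.9 289.7]
```

View pics/w2.png

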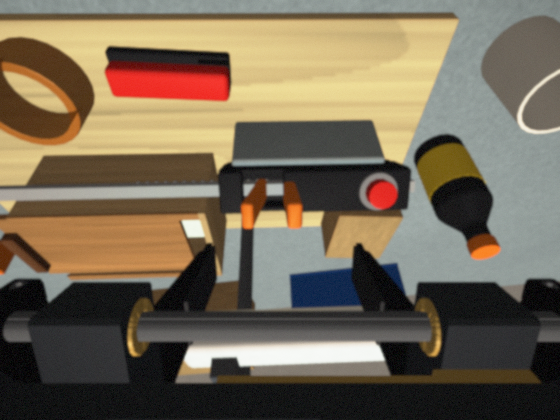

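>>> {"name": "carry_out", "arguments": {
  "moves": [
    {"dx": 0.003,"dy": 0.001,"dz": 0.025,"twist": 0},
    {"dx": 0.003,"dy": 0.001,"dz": 0.05,"twist": 0},
    {"dx": 0.003,"dy": 0.001,"dz": 0.07,"twist": 0},
    {"dx": 0.003,"dy": 0.001,"dz": 0.07,"twist": 0},
    {"dx": 0.003,"dy": 0.001,"dz": 0.07,"twist": 0}
  ]
}}

```text
t: 14.35
eef_pos: [527.9, 96.3, 211.9]
tcp_rot: [3.092, 0.601, 2.96]
ft_force: [-0.2, -1.0, -0.1]
opening: 0.795
```

Run:
```python
from meas import *
n,s=now();print(n,s['joints'],s['tcp_rot'],s['opening']);print(np.round(Rs.T@tool()[1],3));shift(st(533.5,180.7,-171))
```

```text
[ 535.   182.1 -116. ] [ 0.11824191  0.23710773  2.15886415 -0.66683122  0.19465237 -0.66513895] [3.09216419 0.60074434 2.95984479] 0.7951621550331022
[[-0.825 -0.012  0.565]
 [ 0.013  0.999  0.04 ]
 [-0.565  0.041 -0.824]]
t 14.35 tcp [527.9  96.3 211.9] shift [ 0.001  -0.0037  0.055 ] rows 1.1016841369353283
```

>>> {"name": "carry_out", "arguments": {
  "moves": [
    {"dx": 0.001,"dy": -0.002,"dz": 0.006,"twist": 0},
    {"dx": 0.001,"dy": -0.003,"dz": 0.012,"twist": 0},
    {"dx": 0.001,"dy": -0.003,"dz": 0.018,"twist": 0},
    {"dx": 0.001,"dy": -0.003,"dz": 0.024,"twist": 0},
    {"dx": 0.001,"dy": -0.003,"dz": 0.03,"twist": 0}
  ]
}}

```text
t: 14.85
eef_pos: [543.7, 92.1, 187.2]
tcp_rot: [3.092, 0.603, 2.96]
ft_force: [-0.6, -0.1, 0.4]
opening: 0.802
```

Run:
```python
from meas import *
n,s=now();print(n,s['joints'],s['tcp_rot'],s['opening'],s['ft_force']);print(np.round(Rs.T@tool()[1],3));shift(st(533.5,180.7,-171))
```

```text
[ 534.2  180.5 -145.5] [ 0.10308311  0.29988877  2.16047318 -0.91803862  0.14060564 -0.42248306] [3.09179591 0.60278903 2.95986062] 0.801761184625991 [-0.55254915 -0.12657074  0.35107211]
[[-0.824 -0.012  0.567]
 [ 0.013  0.999  0.041]
 [-0.567  0.041 -0.823]]
t 14.85 tcp [543.7  92.1 187.2] shift [ 0.0005 -0.0009  0.0255] rows 0.5109277016914568
```

>>> {"name": "carry_out", "arguments": {
  "moves": [
    {"dx": 0,"dy": -0.001,"dz": 0.003,"twist": 0},
    {"dx": 0,"dy": -0.001,"dz": 0.006,"twist": 0},
    {"dx": 0,"dy": -0.001,"dz": 0.009,"twist": 0},
    {"dx": 0,"dy": -0.001,"dz": 0.011,"twist": 0},
    {"dx": 0,"dy": -0.001,"dz": 0.011,"twist": 0}
  ]
}}

```text
t: 15.35
eef_pos: [549.6, 90.5, 177.3]
tcp_rot: [3.092, 0.601, 2.96]
ft_force: [-0.2, -0.3, 0.0]
opening: 0.798
```

Run:
```python
from meas import *
im,d=read_camera("wrist");np.savez("w3.npz",im=im,d=d,P=pts("wrist",d));cv2.imwrite("pics/w3.png",im[...,::-1])
n,s=now();print(n,s['joints'],s['tcp_rot'],s['opening'],s['ft_force']);meas("w3.npz")
```

```text
[ 533.3  180.  -157.2] [ 0.09762892  0.32509557  2.15934384 -1.04549848  0.12496275 -0.29823654] [3.0919722  0.60102521 2.96026667] 0.80184582462442 [-0.43030173 -0.16380749  0.50851393]
or [ 220  209   42   96 2020] med [517.4 156.4 180.8] lo [504.1 148.7 122.2] hi [555.4 164.1 202.2]
   top s [-213.7 -147.3 -130.8] x' range [521.7 529.9 541.7] y [148.4 152.9 157. ]
or [ 286  215   31   90 1863] med [512.7 188.2 187.2] lo [502.5 182.9 133.1] hi [545.4 193.8 204.5]
   top s [-200.3 -137.2 -128.2] x' range [521.7 529.5 541.5] y [183.2 188.8 193.8]
red [  22   41  188   57 8867] med [476.3  75.   60. ] lo [465.9  23.   45.3] hi [494.9 130.1  61.7]
   top s [-234.3 -226.1 -220. ] x' range [411.9 421.3 428.6] y [ 22.8  66.9 127.1]
red [ 404  213   48   41 1489] med [543.  275.5 149.7] lo [534.1 264.1 136.8] hi [559.1 300.9 157.7]
   top s [-199.2 -188.  -186.7] x' range [519.7 531.1 543.2] y [264.4 276.3 289.1]
```

View pics/w3.png

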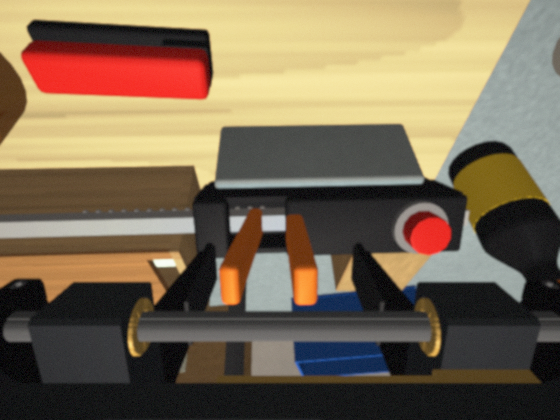

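>>> {"name": "carry_out", "arguments": {
  "moves": [
    {"dx": 0,"dy": 0,"dz": 0,"twist": 0},
    {"dx": 0,"dy": 0,"dz": 0,"twist": 0},
    {"dx": 0,"dy": 0,"dz": 0,"twist": 0},
    {"dx": 0,"dy": 0,"dz": 0,"twist": 0},
    {"dx": 0,"dy": 0,"dz": 0,"twist": 0}
  ],
  "grip": 0.02
}}

```text
t: 15.9
eef_pos: [549.0, 89.6, 176.0]
tcp_rot: [3.094, 0.599, 2.96]
ft_force: [-2.9, -7.5, 5.1]
opening: 0.438
```

Run:
```python
from meas import *
im,d=read_camera("wrist");np.savez("w4.npz",im=im,d=d,P=pts("wrist",d))
n,s=now();print(n,s['opening']*95.1,s['ft_force'],s['moment']);meas("w4.npz")
```

```text
[ 532.4  179.  -157.9] 37.38238235615226 [-4.07349099 -6.11209801  3.74260399] [-1.14267969  0.42988896 -0.72013747]
or [ 241  211   25   95 1617] med [513.9 162.6 187.1] lo [504.  156.8 122.5] hi [552.9 167.3 202.5]
   top s [-214.8 -137.8 -130.1] x' range [521.9 530.1 541. ] y [156.8 162.2 166.7]
or [ 288  217   31   90 1873] med [512.9 188.2 187.3] lo [502.7 182.8 133.3] hi [545.4 193.8 204.6]
   top s [-201.  -137.2 -128.1] x' range [521.8 529.5 541.7] y [183.1 189.  194. ]
red [  25   43  187   57 8839] med [476.4  75.   60.2] lo [465.9  23.   45.6] hi [495.2 130.1  61.9]
   top s [-234.4 -226.1 -220. ] x' range [412.1 421.5 428.8] y [ 22.7  66.9 127.2]
red [ 406  215   48   42 1512] med [543.1 275.5 149.9] lo [534.2 264.2 137. ] hi [554.5 291.  157.9]
   top s [-198.6 -188.  -186.6] x' range [520.  531.5 543.5] y [264.5 276.4 289.5]
```

>>> {"name": "carry_out", "arguments": {
  "moves": [
    {"dx": 0,"dy": 0,"dz": 0,"twist": 0},
    {"dx": 0,"dy": 0,"dz": 0,"twist": 0},
    {"dx": 0,"dy": 0,"dz": 0,"twist": 0}
  ]
}}

```text
t: 16.25
eef_pos: [549.6, 92.5, 176.1]
tcp_rot: [3.088, 0.6, 2.962]
ft_force: [0.7, 14.4, -1.1]
opening: 0.3
```

Run:
```python
from meas import *
n,s=now();print(n,s['opening']*95.1,s['ft_force'],s['moment'])
```

```text
[ 532.5  182.  -157.9] 28.541272333506804 [ 0.6606191  14.41952268 -1.12403313] [1.43573066 0.59691019 1.02049056]
```

>>> {"name": "carry_out", "arguments": {
  "moves": [
    {"dx": 0,"dy": 0.002,"dz": 0,"twist": 0},
    {"dx": 0,"dy": 0.002,"dz": 0,"twist": 0},
    {"dx": 0,"dy": 0.002,"dz": 0,"twist": 0},
    {"dx": 0,"dy": 0.002,"dz": 0,"twist": 0},
    {"dx": 0,"dy": 0.002,"dz": 0,"twist": 0}
  ],
  "grip": 0.074
}}

```text
t: 16.75
eef_pos: [549.8, 92.5, 176.1]
tcp_rot: [3.092, 0.599, 2.96]
ft_force: [0.9, -1.5, -0.9]
opening: 0.667
```

>>> {"name": "carry_out", "arguments": {
  "moves": [
    {"dx": 0,"dy": 0,"dz": 0,"twist": 0},
    {"dx": 0,"dy": 0,"dz": 0,"twist": 0},
    {"dx": 0,"dy": 0,"dz": 0,"twist": 0},
    {"dx": 0,"dy": 0,"dz": 0,"twist": 0}
  ]
}}

```text
t: 17.15
eef_pos: [549.8, 92.7, 176.2]
tcp_rot: [3.092, 0.6, 2.96]
ft_force: [0.1, 0.9, -0.4]
opening: 0.776
```

Run:
```python
from meas import *
im,d=read_camera("wrist");np.savez("w5.npz",im=im,d=d,P=pts("wrist",d))
n,s=now();print(n,s['opening']*95.1,s['ft_force'],s['moment']);meas("w5.npz")
```

```text
[ 532.7  182.1 -157.9] 73.79695118822876 [-0.2408849  -0.62931122 -0.17946312] [ 0.0674459   0.31054282 -0.05340217]
or [ 214  211   45   97 2159] med [517.7 156.3 181.7] lo [504.3 147.8 122.6] hi [556.3 164.1 202.4]
   top s [-213.9 -147.2 -130.7] x' range [521.9 530.1 541.9] y [147.7 152.5 156.9]
or [ 283  217   30   90 1817] med [512.6 188.5 187.3] lo [502.6 182.9 133.2] hi [544.9 193.8 204.8]
   top s [-200.4 -137.1 -128. ] x' range [521.9 529.3 541.7] y [183.2 189.  193.7]
red [  18   42  189   58 8902] med [476.5  75.   60.2] lo [466.   23.   45.6] hi [495.1 130.2  61.9]
   top s [-234.3 -226.1 -220. ] x' range [412.1 421.5 428.9] y [ 22.9  67.  126.9]
red [ 401  214   48   42 1504] med [543.  275.6 150. ] lo [534.3 264.2 136.8] hi [555.4 299.3 157.9]
   top s [-199.  -188.  -186.6] x' range [519.8 531.4 543.6] y [264.4 276.4 289.6]
```

>>> {"name": "carry_out", "arguments": {
  "moves": [
    {"dx": 0,"dy": 0,"dz": 0,"twist": 0},
    {"dx": 0,"dy": 0,"dz": 0,"twist": 0},
    {"dx": 0,"dy": 0,"dz": 0,"twist": 0},
    {"dx": 0,"dy": 0,"dz": 0,"twist": 0},
    {"dx": 0,"dy": 0,"dz": 0,"twist": 0}
  ],
  "grip": 0.02
}}

```text
t: 17.7
eef_pos: [549.3, 91.6, 176.1]
tcp_rot: [3.094, 0.599, 2.96]
ft_force: [-3.2, -6.7, 3.7]
opening: 0.418
```

>>> {"name": "carry_out", "arguments": {
  "moves": [
    {"dx": 0,"dy": 0,"dz": 0,"twist": 0},
    {"dx": 0,"dy": 0,"dz": 0,"twist": 0},
    {"dx": 0,"dy": 0,"dz": 0,"twist": 0},
    {"dx": 0,"dy": 0,"dz": 0,"twist": 0}
  ]
}}

```text
t: 18.1
eef_pos: [549.5, 92.6, 176.1]
tcp_rot: [3.092, 0.599, 2.961]
ft_force: [-1.6, 1.8, 0.8]
opening: 0.299
```

Run:
```python
from h import *
n,s=now();print(n,s['opening']*95.1,s['ft_force'])
T=np.load("top0.npz")
im,d=read_camera("top");P=pts("top",d);np.savez("top1.npz",im=im,d=d,P=P)
for im,P in ((T["im"],T["P"]),(im,P)):
    h=cv2.cvtColor(im,cv2.COLOR_RGB2HSV);q=P@Rs
    m=(h[...,0]>100)&(h[...,0]<125)&(h[...,1]>140)&(abs(P[...,2]-125)<20)&(P[...,0]<700)
    print("jaw y",np.median(q[m],0),m.sum())
    m=(h[...,1]<35)&(h[...,2]>150)&(abs(P[...,1]+41)<60)&(P[...,0]>620)&(P[...,0]<760)
    print("gap strip y",np.percentile(q[m],[3,50,97],axis=0)[:,1],m.sum())
```

```text
[ 532.4  182.1 -157.9] 28.419363906436935 [-1.61943003  1.82450609  0.76524949]
jaw y [ 605.5847233  -579.65551733  126.49962364] 225
gap strip y [60.63689482 73.28325814 86.18608711] 351
jaw y [ 607.0085951  -579.75788855  126.91000055] 230
gap strip y [60.63760498 73.38246298 86.20038313] 354
```

>>> {"name": "carry_out", "arguments": {
  "moves": [
    {"dx": 0,"dy": 0,"dz": 0,"twist": 0},
    {"dx": 0,"dy": 0,"dz": 0,"twist": 0},
    {"dx": 0,"dy": 0,"dz": 0,"twist": 0},
    {"dx": 0,"dy": 0,"dz": 0,"twist": 0},
    {"dx": 0,"dy": 0,"dz": 0,"twist": 0}
  ],
  "grip": 0.074
}}

```text
t: 18.65
eef_pos: [549.9, 92.6, 176.2]
tcp_rot: [3.092, 0.6, 2.96]
ft_force: [0.3, -1.5, -0.6]
opening: 0.668
```

>>> {"name": "carry_out", "arguments": {
  "moves": [
    {"dx": 0,"dy": 0,"dz": 0,"twist": 0},
    {"dx": 0,"dy": 0,"dz": 0,"twist": 0},
    {"dx": 0,"dy": 0,"dz": 0,"twist": 0},
    {"dx": 0,"dy": 0,"dz": 0,"twist": 0}
  ]
}}

```text
t: 19.05
eef_pos: [549.8, 92.7, 176.2]
tcp_rot: [3.092, 0.6, 2.96]
ft_force: [-0.3, 0.7, -0.5]
opening: 0.775
```

>>> {"name": "carry_out", "arguments": {
  "moves": [
    {"dx": 0,"dy": 0,"dz": 0,"twist": 0},
    {"dx": 0,"dy": 0,"dz": 0,"twist": 0},
    {"dx": 0,"dy": 0,"dz": 0,"twist": 0},
    {"dx": 0,"dy": 0,"dz": 0,"twist": 0},
    {"dx": 0,"dy": 0,"dz": 0,"twist": 0}
  ],
  "grip": 0.02
}}

```text
t: 19.55
eef_pos: [549.3, 91.6, 176.1]
tcp_rot: [3.094, 0.599, 2.96]
ft_force: [-3.8, -6.0, 3.8]
opening: 0.412
```

>>> {"name": "carry_out", "arguments": {
  "moves": [
    {"dx": 0,"dy": 0,"dz": 0,"twist": 0},
    {"dx": 0,"dy": 0,"dz": 0,"twist": 0},
    {"dx": 0,"dy": 0,"dz": 0,"twist": 0},
    {"dx": 0,"dy": 0,"dz": 0,"twist": 0}
  ]
}}

```text
t: 19.95
eef_pos: [549.5, 92.6, 176.0]
tcp_rot: [3.092, 0.599, 2.961]
ft_force: [-3.2, 0.4, 1.2]
opening: 0.299
```

```bash
cat > chk.py <<'E'
from h import *
def chk(im,P):
    h=cv2.cvtColor(im,cv2.COLOR_RGB2HSV);q=P@Rs
    m=(h[...,0]>100)&(h[...,0]<125)&(h[...,1]>140)&(P[...,2]>80)&(P[...,0]<700)&(P[...,1]<-180)&(P[...,1]>-400)&(P[...,0]>500)
    print("jaw y",np.median(q[m],0).round(1),m.sum())
    m=(h[...,1]<35)&(h[...,2]>150)&(abs(P[...,1]+41)<60)&(P[...,0]>620)&(P[...,0]<760)
    if m.sum(): print("gap strip y",np.percentile(q[m],[3,50,97],axis=0)[:,1],m.sum())
if __name__=="__main__":
    n,s=now();print(s['t'],n,s['opening']*95.1,s['ft_force'])
    im,d=read_camera("top");chk(im,pts("top",d))
E
python3 - <<'E'
from chk import *
for f in "top0","top1": D=np.load(f+".npz");chk(D["im"],D["P"])
E
python3 chk.py
```

```text
jaw y [ 632.4 -207.5  125.5] 98
gap strip y [60.63689482 73.28325814 86.18608711] 351
jaw y [ 633.5 -185.5  125.3] 104
gap strip y [60.63760498 73.38246298 86.20038313] 354
19.95 [ 532.4  182.1 -157.9] 28.42595840794154 [-3.20523239  0.39567623  1.23406636]
jaw y [ 633.5 -175.   125.9] 99
gap strip y [60.64478457 73.4663017  86.20997109] 351
```

>>> {"name": "carry_out", "arguments": {
  "moves": [
    {"dx": 0,"dy": 0,"dz": 0,"twist": 0},
    {"dx": 0,"dy": 0,"dz": 0,"twist": 0},
    {"dx": 0,"dy": 0,"dz": 0,"twist": 0},
    {"dx": 0,"dy": 0,"dz": 0,"twist": 0},
    {"dx": 0,"dy": 0,"dz": 0,"twist": 0}
  ],
  "grip": 0.074
}}

```text
t: 20.5
eef_pos: [549.9, 92.6, 176.2]
tcp_rot: [3.092, 0.6, 2.96]
ft_force: [0.2, -1.3, -1.2]
opening: 0.661
```

>>> {"name": "carry_out", "arguments": {
  "moves": [
    {"dx": 0,"dy": 0,"dz": 0,"twist": 0},
    {"dx": 0,"dy": 0,"dz": 0,"twist": 0},
    {"dx": 0,"dy": 0,"dz": 0,"twist": 0},
    {"dx": 0,"dy": 0,"dz": 0,"twist": 0}
  ]
}}

```text
t: 20.9
eef_pos: [549.8, 92.7, 176.2]
tcp_rot: [3.092, 0.6, 2.96]
ft_force: [-0.4, 0.3, -0.3]
opening: 0.784
```

>>> {"name": "carry_out", "arguments": {
  "moves": [
    {"dx": 0,"dy": 0,"dz": 0,"twist": 0},
    {"dx": 0,"dy": 0,"dz": 0,"twist": 0},
    {"dx": 0,"dy": 0,"dz": 0,"twist": 0},
    {"dx": 0,"dy": 0,"dz": 0,"twist": 0},
    {"dx": 0,"dy": 0,"dz": 0,"twist": 0}
  ],
  "grip": 0.02
}}

```text
t: 21.4
eef_pos: [549.2, 91.4, 176.1]
tcp_rot: [3.095, 0.599, 2.96]
ft_force: [-4.2, -10.7, 4.7]
opening: 0.415
```

>>> {"name": "carry_out", "arguments": {
  "moves": [
    {"dx": 0,"dy": 0,"dz": 0,"twist": 0},
    {"dx": 0,"dy": 0,"dz": 0,"twist": 0},
    {"dx": 0,"dy": 0,"dz": 0,"twist": 0},
    {"dx": 0,"dy": 0,"dz": 0,"twist": 0}
  ]
}}

```text
t: 21.8
eef_pos: [549.5, 92.6, 176.1]
tcp_rot: [3.092, 0.599, 2.961]
ft_force: [-3.5, 1.4, 1.8]
opening: 0.302
```

>>> {"name": "carry_out", "arguments": {
  "moves": [
    {"dx": 0,"dy": 0,"dz": 0,"twist": 0},
    {"dx": 0,"dy": 0,"dz": 0,"twist": 0},
    {"dx": 0,"dy": 0,"dz": 0,"twist": 0},
    {"dx": 0,"dy": 0,"dz": 0,"twist": 0},
    {"dx": 0,"dy": 0,"dz": 0,"twist": 0}
  ],
  "grip": 0.074
}}

```text
t: 22.3
eef_pos: [549.9, 92.7, 176.1]
tcp_rot: [3.092, 0.6, 2.96]
ft_force: [1.0, -2.3, 0.0]
opening: 0.666
```

>>> {"name": "carry_out", "arguments": {
  "moves": [
    {"dx": 0,"dy": 0,"dz": 0,"twist": 0},
    {"dx": 0,"dy": 0,"dz": 0,"twist": 0},
    {"dx": 0,"dy": 0,"dz": 0,"twist": 0},
    {"dx": 0,"dy": 0,"dz": 0,"twist": 0}
  ]
}}

```text
t: 22.7
eef_pos: [549.8, 92.7, 176.2]
tcp_rot: [3.092, 0.6, 2.96]
ft_force: [-0.2, -0.2, -0.5]
opening: 0.78
```

>>> {"name": "carry_out", "arguments": {
  "moves": [
    {"dx": 0,"dy": 0,"dz": 0,"twist": 0},
    {"dx": 0,"dy": 0,"dz": 0,"twist": 0},
    {"dx": 0,"dy": 0,"dz": 0,"twist": 0},
    {"dx": 0,"dy": 0,"dz": 0,"twist": 0},
    {"dx": 0,"dy": 0,"dz": 0,"twist": 0}
  ],
  "grip": 0.02
}}

```text
t: 23.2
eef_pos: [549.2, 91.0, 176.1]
tcp_rot: [3.096, 0.599, 2.96]
ft_force: [-4.4, -9.8, 5.4]
opening: 0.412
```

>>> {"name": "carry_out", "arguments": {
  "moves": [
    {"dx": 0,"dy": 0,"dz": 0,"twist": 0},
    {"dx": 0,"dy": 0,"dz": 0,"twist": 0},
    {"dx": 0,"dy": 0,"dz": 0,"twist": 0},
    {"dx": 0,"dy": 0,"dz": 0,"twist": 0}
  ]
}}

```text
t: 23.6
eef_pos: [549.5, 92.6, 176.1]
tcp_rot: [3.092, 0.599, 2.961]
ft_force: [-4.8, 2.0, 4.0]
opening: 0.298
```

```bash
python3 chk.py
```

```text
23.6 [ 532.4  182.1 -157.9] 28.369874529104617 [-4.7532854   2.0332145   4.00778765]
jaw y [ 634.6 -155.5  126.3] 104
gap strip y [76.32846846 81.442647   86.70853767] 143
```

>>> {"name": "carry_out", "arguments": {
  "moves": [
    {"dx": 0,"dy": 0,"dz": 0,"twist": 0},
    {"dx": 0,"dy": 0,"dz": 0,"twist": 0},
    {"dx": 0,"dy": 0,"dz": 0,"twist": 0},
    {"dx": 0,"dy": 0,"dz": 0,"twist": 0},
    {"dx": 0,"dy": 0,"dz": 0,"twist": 0}
  ],
  "grip": 0.074
}}

```text
t: 24.15
eef_pos: [549.9, 92.6, 176.1]
tcp_rot: [3.092, 0.6, 2.96]
ft_force: [0.1, -2.2, -0.9]
opening: 0.664
```

>>> {"name": "carry_out", "arguments": {
  "moves": [
    {"dx": 0,"dy": 0,"dz": 0,"twist": 0},
    {"dx": 0,"dy": 0,"dz": 0,"twist": 0},
    {"dx": 0,"dy": 0,"dz": 0,"twist": 0},
    {"dx": 0,"dy": 0,"dz": 0,"twist": 0}
  ]
}}

```text
t: 24.55
eef_pos: [549.7, 92.7, 176.2]
tcp_rot: [3.092, 0.6, 2.961]
ft_force: [0.9, 0.4, -0.1]
opening: 0.78
```

>>> {"name": "carry_out", "arguments": {
  "moves": [
    {"dx": 0,"dy": 0,"dz": 0,"twist": 0},
    {"dx": 0,"dy": 0,"dz": 0,"twist": 0},
    {"dx": 0,"dy": 0,"dz": 0,"twist": 0},
    {"dx": 0,"dy": 0,"dz": 0,"twist": 0},
    {"dx": 0,"dy": 0,"dz": 0,"twist": 0}
  ],
  "grip": 0.02
}}

```text
t: 25.05
eef_pos: [549.1, 91.0, 176.1]
tcp_rot: [3.096, 0.599, 2.96]
ft_force: [-4.3, -10.1, 5.0]
opening: 0.417
```

>>> {"name": "carry_out", "arguments": {
  "moves": [
    {"dx": 0,"dy": 0,"dz": 0,"twist": 0},
    {"dx": 0,"dy": 0,"dz": 0,"twist": 0},
    {"dx": 0,"dy": 0,"dz": 0,"twist": 0},
    {"dx": 0,"dy": 0,"dz": 0,"twist": 0},
    {"dx": 0,"dy": 0,"dz": 0,"twist": 0}
  ]
}}

```text
t: 25.55
eef_pos: [549.5, 92.6, 176.1]
tcp_rot: [3.092, 0.599, 2.961]
ft_force: [-3.7, 1.4, 2.6]
opening: 0.301
```

```bash
python3 chk.py
```

```text
25.55 [ 532.4  182.1 -157.9] 28.640437705512014 [-3.69856797  1.35812638  2.63606213]
jaw y [ 634.8 -145.5  126.1] 102
```

>>> {"name": "carry_out", "arguments": {
  "moves": [
    {"dx": 0,"dy": 0,"dz": 0,"twist": 0},
    {"dx": 0,"dy": 0,"dz": 0,"twist": 0},
    {"dx": 0,"dy": 0,"dz": 0,"twist": 0},
    {"dx": 0,"dy": 0,"dz": 0,"twist": 0},
    {"dx": 0,"dy": 0,"dz": 0,"twist": 0}
  ],
  "grip": 0.074
}}

```text
t: 26.1
eef_pos: [549.9, 92.6, 176.1]
tcp_rot: [3.092, 0.6, 2.96]
ft_force: [-0.1, -2.2, -1.6]
opening: 0.664
```

>>> {"name": "carry_out", "arguments": {
  "moves": [
    {"dx": 0,"dy": 0,"dz": 0,"twist": 0},
    {"dx": 0,"dy": 0,"dz": 0,"twist": 0},
    {"dx": 0,"dy": 0,"dz": 0,"twist": 0},
    {"dx": 0,"dy": 0,"dz": 0,"twist": 0}
  ]
}}

```text
t: 26.5
eef_pos: [549.8, 92.7, 176.2]
tcp_rot: [3.092, 0.6, 2.96]
ft_force: [-0.2, -0.2, -0.2]
opening: 0.779
```

>>> {"name": "carry_out", "arguments": {
  "moves": [
    {"dx": 0,"dy": 0,"dz": 0,"twist": 0},
    {"dx": 0,"dy": 0,"dz": 0,"twist": 0},
    {"dx": 0,"dy": 0,"dz": 0,"twist": 0},
    {"dx": 0,"dy": 0,"dz": 0,"twist": 0},
    {"dx": 0,"dy": 0,"dz": 0,"twist": 0}
  ],
  "grip": 0.02
}}

```text
t: 27.0
eef_pos: [548.8, 89.1, 175.9]
tcp_rot: [3.1, 0.597, 2.959]
ft_force: [-3.2, -34.5, 7.5]
opening: 0.417
```

>>> {"name": "carry_out", "arguments": {
  "moves": [
    {"dx": 0,"dy": 0,"dz": 0,"twist": 0},
    {"dx": 0,"dy": 0,"dz": 0,"twist": 0},
    {"dx": 0,"dy": 0,"dz": 0,"twist": 0},
    {"dx": 0,"dy": 0,"dz": 0,"twist": 0},
    {"dx": 0,"dy": 0,"dz": 0,"twist": 0}
  ]
}}

```text
t: 27.5
eef_pos: [548.7, 88.7, 175.9]
tcp_rot: [3.101, 0.597, 2.959]
ft_force: [-4.3, -24.0, 5.7]
opening: 0.381
```

```bash
python3 chk.py
```

```text
27.5 [ 532.2  178.  -158. ] 36.27379630623521 [ -4.33223864 -24.02171749   5.66507963]
jaw y [ 634.2 -144.   125.2] 104
```

>>> {"name": "carry_out", "arguments": {
  "moves": [
    {"dx": 0,"dy": 0,"dz": 0,"twist": 0},
    {"dx": 0,"dy": 0,"dz": 0,"twist": 0},
    {"dx": 0,"dy": 0,"dz": 0,"twist": 0},
    {"dx": 0,"dy": 0,"dz": 0,"twist": 0},
    {"dx": 0,"dy": 0,"dz": 0,"twist": 0}
  ],
  "grip": 0.074
}}

```text
t: 28.05
eef_pos: [549.8, 92.7, 176.1]
tcp_rot: [3.092, 0.6, 2.96]
ft_force: [-0.1, -0.2, -0.1]
opening: 0.743
```

>>> {"name": "carry_out", "arguments": {
  "moves": [
    {"dx": 0,"dy": 0,"dz": 0,"twist": 0},
    {"dx": 0,"dy": 0,"dz": -0.015,"twist": 0},
    {"dx": 0,"dy": 0,"dz": -0.03,"twist": 0},
    {"dx": 0,"dy": 0,"dz": -0.045,"twist": 0},
    {"dx": 0,"dy": 0,"dz": -0.06,"twist": 0}
  ]
}}

```text
t: 28.55
eef_pos: [515.6, 96.2, 226.1]
tcp_rot: [3.091, 0.6, 2.961]
ft_force: [-0.1, -0.9, -0.3]
opening: 0.776
```

>>> {"name": "carry_out", "arguments": {
  "moves": [
    {"dx": 0,"dy": 0.02,"dz": 0,"twist": 0},
    {"dx": 0,"dy": 0.04,"dz": 0,"twist": 0},
    {"dx": 0,"dy": 0.06,"dz": 0,"twist": 0},
    {"dx": 0,"dy": 0.08,"dz": 0,"twist": 0},
    {"dx": 0,"dy": 0.095,"dz": 0,"twist": 0}
  ],
  "grip": 0
}}

```text
t: 29.05
eef_pos: [530.5, 191.1, 229.6]
tcp_rot: [3.091, 0.6, 2.961]
ft_force: [0.3, -0.6, -0.3]
opening: 0.418
```

```bash
python3 - <<'E'
from meas import *
im,d=read_camera("wrist");np.savez("w6.npz",im=im,d=d,P=pts("wrist",d));cv2.imwrite("pics/w6.png",im[...,::-1])
n,s=now();print(n,s['joints'],s['tcp_rot'],s['opening'],s['ft_force']);print(np.round(Rs.T@tool()[1],3));meas("w6.npz");shift(st(532,277,-150))
E
python3 chk.py
```

```text
[534.9 277.3 -93.9] [ 0.3458548   0.26119758  2.05243022 -0.74450898  0.3605331  -0.41840183] [3.09027344 0.60047531 2.96127745] 0.37525446791319533 [0.24226061 0.05509063 0.26640962]
[[-0.825 -0.014  0.565]
 [ 0.012  0.999  0.043]
 [-0.565  0.042 -0.824]]
or [  86  191  103   64 3789] med [522.5 164.5 178.7] lo [503.9 150.9 118. ] hi [565.3 196.5 203.6]
   top s [-217.6 -153.1 -128.5] x' range [522.5 532.  542.5] y [151.4 187.7 196.3]
or [399 251  31  26 614] med [615.8 409.3 168.6] lo [610.9 397.9 156.2] hi [634.1 423.4 171.2]
   top s [-224.2 -218.  -212.1] x' range [594.2 600.4 608.8] y [398.5 410.1 423.3]
red [   0   56  116   44 4333] med [478.6  94.5  60.1] lo [468.1  51.3  45. ] hi [496.2 133.   62. ]
   top s [-236.8 -227.5 -221.1] x' range [413.8 423.  430.5] y [ 55.2  89.2 130.9]
red [269 193  30  32 735] med [543.2 281.1 151.1] lo [534.5 270.4 139.6] hi [553.5 292.  158.5]
   top s [-194.2 -187.7 -186.4] x' range [520.2 531.8 544.1] y [270.3 280.5 291.3]
t 29.1 tcp [531.  192.3 229.8] shift [ 0.0023 -0.0028  0.056 ] rows 1.1231376002711524
29.1 [534.9 277.3 -93.9] 35.68669989854487 [0.24226061 0.05509063 0.26640962]
jaw y [ 635.4 -148.7  124.4] 102
```

View pics/w6.png

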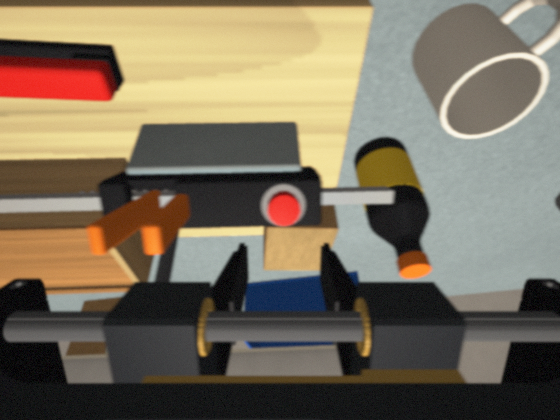

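>>> {"name": "carry_out", "arguments": {
  "moves": [
    {"dx": 0.002,"dy": 0,"dz": 0.01,"twist": 0},
    {"dx": 0.002,"dy": -0.001,"dz": 0.02,"twist": 0},
    {"dx": 0.002,"dy": -0.001,"dz": 0.03,"twist": 0},
    {"dx": 0.002,"dy": -0.002,"dz": 0.04,"twist": 0},
    {"dx": 0.002,"dy": -0.002,"dz": 0.05,"twist": 0}
  ]
}}

```text
t: 29.65
eef_pos: [556.6, 184.7, 186.6]
tcp_rot: [3.092, 0.599, 2.96]
ft_force: [0.1, -0.9, -0.3]
opening: 0.003
```

Run:
```python
from meas import *
n,s=now();print(n,s['joints'],s['tcp_rot'],s['opening'],s['ft_force']);print(np.round(Rs.T@tool()[1],3));shift(st(532,277,-180))
```

```text
[ 531.8  274.  -144.5] [ 0.31107644  0.35569506  2.05952429 -0.9494589   0.27697975 -0.22794887] [3.09181518 0.59910557 2.96038711] 0.002827370142824545 [ 0.11176722 -0.86130739 -0.27871791]
[[-0.826 -0.013  0.564]
 [ 0.013  0.999  0.041]
 [-0.564  0.041 -0.825]]
t 29.65 tcp [556.6 184.7 186.6] shift [-0.0006  0.0015  0.0356] rows 0.7123786210070318
```

>>> {"name": "carry_out", "arguments": {
  "moves": [
    {"dx": 0,"dy": 0.002,"dz": 0.006,"twist": 0},
    {"dx": 0,"dy": 0.002,"dz": 0.012,"twist": 0},
    {"dx": 0,"dy": 0.003,"dz": 0.018,"twist": 0},
    {"dx": 0,"dy": 0.003,"dz": 0.024,"twist": 0},
    {"dx": 0,"dy": 0.003,"dz": 0.03,"twist": 0}
  ]
}}

```text
t: 30.15
eef_pos: [574.2, 186.7, 162.3]
tcp_rot: [3.092, 0.6, 2.96]
ft_force: [-0.2, 0.4, -0.7]
opening: 0.004
```

>>> {"name": "carry_out", "arguments": {
  "moves": [
    {"dx": 0,"dy": 0,"dz": 0.002,"twist": 0},
    {"dx": 0,"dy": 0,"dz": 0.005,"twist": 0}
  ]
}}

```text
t: 30.35
eef_pos: [576.9, 186.4, 158.3]
tcp_rot: [3.092, 0.6, 2.96]
ft_force: [-0.0, -0.3, 0.3]
opening: 0.001
```

Run:
```python
from meas import *
n,s=now();print(n,s['joints'],s['tcp_rot'],s['opening'],s['ft_force']);print(np.round(Rs.T@tool()[1],3));shift(st(532,277,-187))
```

```text
[ 531.7  279.  -179. ] [ 0.30133523  0.42573446  2.04467356 -1.12534606  0.24335649 -0.05392231] [3.09188728 0.59953257 2.96048245] 0.0014673917301454998 [-0.03753528 -0.32031071  0.31870247]
[[-0.826 -0.013  0.564]
 [ 0.013  0.999  0.041]
 [-0.564  0.041 -0.825]]
t 30.35 tcp [576.9 186.4 158.3] shift [-0.0005 -0.0024  0.0079] rows 0.16477797212404027
```

>>> {"name": "carry_out", "arguments": {
  "moves": [
    {"dx": -0.002,"dy": -0.002,"dz": 0.002,"twist": 0},
    {"dx": -0.002,"dy": -0.002,"dz": 0.004,"twist": 0},
    {"dx": -0.002,"dy": -0.002,"dz": 0.006,"twist": 0},
    {"dx": -0.002,"dy": -0.002,"dz": 0.006,"twist": 0}
  ]
}}

```text
t: 30.75
eef_pos: [581.8, 183.8, 154.9]
tcp_rot: [3.092, 0.598, 2.96]
ft_force: [0.2, -0.3, -0.9]
opening: 0.006
```

Run:
```python
from meas import *
n,s=now();print(n,s['joints'],s['tcp_rot'],s['opening'],s['ft_force']);print(np.round(Rs.T@tool()[1],3));shift(st(532,277,-187))
```

```text
[ 534.1  277.3 -184.9] [ 0.29278825  0.43528697  2.03919992 -1.13349349  0.23706134 -0.052067  ] [3.0920303  0.59847808 2.96040689] 0.006014968634061034 [ 0.15029566 -0.26667159 -0.87146456]
[[-0.826 -0.013  0.563]
 [ 0.013  0.999  0.041]
 [-0.563  0.041 -0.825]]
t 30.75 tcp [581.8 183.8 154.9] shift [ 0.002  -0.0004  0.0021] rows 0.059635122622423
```

>>> {"name": "carry_out", "arguments": {
  "moves": [
    {"dx": 0,"dy": 0,"dz": 0.002,"twist": 0},
    {"dx": 0,"dy": 0,"dz": 0.004,"twist": 0},
    {"dx": 0,"dy": 0,"dz": 0.006,"twist": 0},
    {"dx": 0,"dy": 0,"dz": 0.006,"twist": 0}
  ]
}}

```text
t: 31.15
eef_pos: [585.6, 183.6, 151.1]
tcp_rot: [3.093, 0.595, 2.961]
ft_force: [-2.3, -0.5, 0.6]
opening: 0.008
```

```bash
python3 - <<'E'
from meas import *
n,s=now();print(n,s['joints'],s['tcp_rot'],s['opening'],s['ft_force']);print(np.round(Rs.T@tool()[1],3));shift(st(532,277,-187))
E
python3 chk.py
```

```text
[ 534.9  277.8 -190.1] [ 0.28967638  0.44527732  2.03292589 -1.13353388  0.23438539 -0.05388739] [3.09266009 0.59541105 2.96068087] 0.00799070367104083 [-2.29659018 -0.46794616  0.58526523]
[[-0.828 -0.012  0.561]
 [ 0.013  0.999  0.04 ]
 [-0.561  0.04  -0.827]]
t 31.15 tcp [585.6 183.6 151.1] shift [ 0.003  -0.0007 -0.0031] rows 0.08712236017540823
31.15 [ 534.9  277.8 -190.1] 0.759915919115983 [-2.29659018 -0.46794616  0.58526523]
jaw y [ 632.5 -150.6  125.4] 98
```

>>> {"name": "carry_out", "arguments": {
  "moves": [
    {"dx": 0.001,"dy": 0,"dz": 0.002,"twist": 0},
    {"dx": 0.002,"dy": 0,"dz": 0.004,"twist": 0},
    {"dx": 0.002,"dy": 0,"dz": 0.006,"twist": 0},
    {"dx": 0.002,"dy": 0,"dz": 0.006,"twist": 0}
  ]
}}

```text
t: 31.6
eef_pos: [588.4, 183.9, 147.2]
tcp_rot: [3.093, 0.592, 2.961]
ft_force: [-4.1, -1.7, 4.4]
opening: 0.006
```

```bash
python3 - <<'E'
from meas import *
n,s=now();print(n,s['joints'],s['ft_force'])
E
python3 chk.py
```

```text
[ 535.   278.5 -194.9] [ 0.28781128  0.45459823  2.02787242 -1.13357965  0.23195278 -0.05432444] [-4.08433742 -1.74055609  4.40469683]
31.6 [ 535.   278.5 -194.9] 0.5567453227537525 [-4.08433742 -1.74055609  4.40469683]
jaw y [ 630.  -201.3  125.2] 89
```

>>> {"name": "carry_out", "arguments": {
  "moves": [
    {"dx": 0,"dy": 0,"dz": 0.001,"twist": 0},
    {"dx": 0,"dy": 0,"dz": 0.001,"twist": 0},
    {"dx": 0,"dy": 0,"dz": 0.001,"twist": 0},
    {"dx": 0,"dy": 0,"dz": 0.001,"twist": 0},
    {"dx": 0,"dy": 0,"dz": 0.001,"twist": 0}
  ]
}}

```text
t: 32.15
eef_pos: [588.9, 183.9, 146.7]
tcp_rot: [3.093, 0.591, 2.961]
ft_force: [-5.0, -2.3, 4.1]
opening: 0.005
```

```bash
python3 chk.py
python3 - <<'E'
from h import *
P=[];
n,s=now();print(n,s['joints'])
im,d=read_camera("scene");np.savez("s2.npz",im=im,d=d);im0=np.load("scene0.npz")["im"]
c=np.vstack([i[190:330,150:350] for i in (im0,im)]);cv2.imwrite("pics/s2.png",cv2.resize(c[...,::-1],None,fx=2.1,fy=2.1,interpolation=cv2.INTER_CUBIC))
E
```

```text
32.15 [ 535.1  278.6 -195.5] 0.4747744041471489 [-5.02460104 -2.32190173  4.06934928]
jaw y [ 633.2 -207.7  125.4] 97
[ 535.1  278.6 -195.5] [ 0.28747978  0.45586491  2.0270976  -1.1335664   0.23150787 -0.05461298]
```

View pics/s2.png

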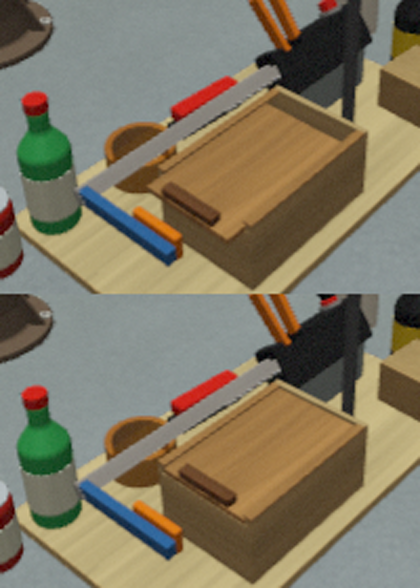

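The jaw is back at its starting position (−207.7 mm now, −207.5 mm at the start). The lid's cleat end is flush with the crate's end wall in the lower crop, around (210,485). I'll let go and back out.

>>> {"name": "carry_out", "arguments": {
  "moves": [
    {"dx": 0,"dy": 0,"dz": -0.01,"twist": 0},
    {"dx": 0,"dy": 0,"dz": -0.025,"twist": 0},
    {"dx": 0,"dy": 0,"dz": -0.045,"twist": 0},
    {"dx": 0,"dy": 0,"dz": -0.07,"twist": 0},
    {"dx": 0,"dy": 0,"dz": -0.095,"twist": 0}
  ]
}}

```text
t: 32.75
eef_pos: [535.8, 189.3, 226.1]
tcp_rot: [3.092, 0.591, 2.961]
ft_force: [0.5, 0.3, -0.0]
opening: 0.0
```

>>> {"name": "carry_out", "arguments": {
  "moves": [
    {"dx": 0,"dy": 0,"dz": -0.02,"twist": 0},
    {"dx": 0,"dy": 0,"dz": -0.04,"twist": 0},
    {"dx": 0,"dy": 0,"dz": -0.05,"twist": 0},
    {"dx": 0,"dy": 0,"dz": -0.05,"twist": 0},
    {"dx": 0,"dy": 0,"dz": -0.05,"twist": 0}
  ]
}}

```text
t: 33.25
eef_pos: [508.6, 191.6, 266.6]
tcp_rot: [3.093, 0.591, 2.961]
ft_force: [0.1, 0.2, -0.4]
opening: 0.003
```

```bash
python3 chk.py
python3 - <<'E'
from meas import *
im,d=read_camera("wrist");np.savez("w7.npz",im=im,d=d,P=pts("wrist",d));meas("w7.npz")
n,s=now();print(n,s['joints'],s['ft_force'])
im,d=read_camera("top");a=np.load("top0.npz")["im"]
c=np.hstack([i[130:300,110:410] for i in (a,im)]);cv2.imwrite("pics/t2.png",cv2.resize(c[...,::-1],None,fx=1.33,fy=1.33))
E
```

```text
33.25 [537.9 272.9 -51.2] 0.323646410891528 [ 0.09766695  0.16075144 -0.36749409]
jaw y [ 631.2 -207.9  125.1] 99
or [ 118  180   82   50 2449] med [520.7 162.4 180.8] lo [503.7 149.2 126.2] hi [557.9 194.9 203.7]
   top s [-212.3 -150.  -128.5] x' range [522.2 531.7 542.2] y [148.5 185.4 194.8]
or [387 235  28  24 529] med [616.7 406.9 168.9] lo [610.8 395.3 155.7] hi [635.  421.1 170.7]
   top s [-225.5 -218.8 -212.2] x' range [593.9 600.  608. ] y [396.8 408.6 421.2]
red [   0   61  136   38 4202] med [476.7  76.7  60. ] lo [466.   23.3  46.3] hi [494.9 130.8  61.8]
   top s [-234.7 -226.2 -219.9] x' range [412.  421.2 428.7] y [ 22.8  67.5 127.2]
red [271 180  27  28 589] med [543.  277.9 150.8] lo [534.1 266.6 141.4] hi [553.  289.4 157.9]
   top s [-190.8 -187.8 -186.5] x' range [519.9 531.4 543.4] y [266.6 277.9 289.5]
[537.6 272.8 -51.6] [ 0.36168663  0.18051074  2.03795514 -0.59986779  0.45029013 -0.56092395] [0.42065675 0.07447232 0.58958754]
```

View pics/t2.png

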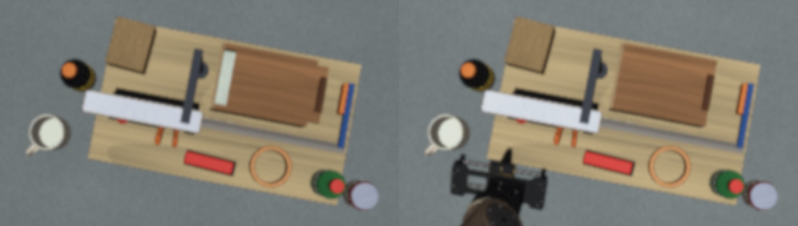

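The before/after top view shows the lid shut: the pale gap that was at (226,78) is gone. The jaw is fully back, the bystanders haven't moved, and the gripper is clear of everything.

```bash
python3 -c "
from cell import *
print(job_done())"
```

```text
the job is handed in; nothing more can be done
None
```

The lid is shut, the jaw has sprung fully back, and I handed the job in at about t = 33 s with the gripper clear of everything.

- **Tilting the tool:** the moves offer no tilt, so I pushed the arm repeatedly against its reach limit until the tool leaned about 34°, close to the handle's 35°.
- **Pumping:** I squeezed the trigger seven times. The first six were full squeezes (28.5 mm over both grips). The seventh stopped early at 36 mm, which means the lid was home.
- **Release:** I pressed the red button about 8 mm and held it until the jaw was back. I then backed out along the tool axis.

**Last checks:**
- The jaw stood at −207.9 mm, against −207.5 mm at the start.
- The pale gap at the end of the lid is gone, and its cleat end looks flush with the crate wall in the pictures. I did not measure the last millimetre.
- The bystanders look unmoved, and the wrist force is about 0.

**Two joints ran at the edge of their ranges:** joint 3 read 0.048 (listed limit 0.05) while I was tilting the tool. Joint 4 read −1.134 (listed limit −1.13) during the button press. Those limits are rounded figures, so I can't tell whether either joint really passed its range.

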